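# Fetch the copper backing bar from the back of a crowded hook

## Task

The copper backing bar hangs at the back of the crowded hook behind two dark steel bars: shift the two steel bars onto the spare hook beside it, then take the copper bar and stand it in the narrow end pocket of the aluminium casting, down on the pocket's floor. The spare hook has been knocked sideways, so feel for it; thread the bars on and set every bar down gently, without forcing or bending either hook, drop nothing, and leave the other things on the bench where they are.

Things in the scene. Friction and masses are not known exactly. Their poses are not given: they have to be found in the camera images.
- rack: Bench rack: a level blue rail, 270 mm long and 28 mm tall, on two legs bolted to the bench. The origin is at bench level below the rail's middle. Two wire hooks stand out of its front (-x) 70 mm left and right of the middle, one crowded, one spare; which is which varies. Rail top: 184 mm above the bench. A hook pushed with more than 25 N, by a bar or the hand, counts as bent
- full_hook: The crowded hook: 8 mm yellow-coated wire from a dark plate 36 mm wide, 46 mm tall. Origin on the wire's axis at the plate's front face, 170 mm above the bench; y along the rail, z up. The wire runs 95 mm level along -x, then turns up at 45 degrees; its axis ends 107 mm out, 12 mm up, sawn off square. It is straight as the pose says. Three bars hang square on it, about 26, 50 and 74 mm out
- spare_hook: The empty hook, same make and axes; this is the pose of its PLATE. The wire is as high and as long as the other's but was knocked sideways: it is swung about the vertical through this origin by an unknown angle, up to 0.20 rad either way, so the tip is up to 21 mm left or right of straight out. It must be felt (or seen). Stiff; it may take at most 25 N
- steel_front_mid (a point): Centre (half-way up) of the foremost dark steel backing bar, about 0.28 kg: a flat plate 44 mm wide (y), 8 mm thick (x), 110 mm tall (z), with an upright slot 12 mm wide and 30 mm tall through its thickness, by which it hangs with 2 mm play each side of the wire. At rest this point is 39 mm below the wire's axis. Fingers fit from above on its narrow edges, level with the slot
- steel_front_slot (a point): Centre of that bar's slot, 28 mm above the bar's centre (27 mm below the bar's top; the slot's top lies on the wire when it hangs, this point then 11 mm below the wire's axis). With this point 6 mm above the wire's level axis, the slot passes straight over the turned-up tip with 5 mm to spare above and below. All three bars are alike in this
- steel_second_mid (a point): Centre (half-way up) of the second dark steel bar, same size, slot and weight as the first, hanging about 24 mm (centre to centre) behind it, in front of the copper bar. Same axes: x through its thickness, y across its width, z up
- copper_bar_mid (a point): Centre (half-way up, 55 mm above its foot) of the reddish copper backing bar, about 0.32 kg, rearmost on the crowded hook; same size and slot as the steel bars. x through its 8 mm thickness, y across its 44 mm width, z up
- casting: The aluminium casting: an open ribbed frame, 200 mm (x) by 140 mm (y) by 45 mm tall, with bolt ears, fixed to the bench. The origin is under its centre, on the bench; its x runs towards the end with the narrow pocket
- pocket (a point): Centre of the floor of the casting's narrow end pocket, 82 mm along the casting's x from its origin, 5 mm above the bench; axes as the casting's. The pocket is 20 mm wide (x), 68 mm long (y) and 40 mm deep, open on top (rim 45 mm above the bench). A bar stood in it leans a little on a wall
- flux_tin: A closed round tin, 60 mm across and 62 mm tall, on the bench; the origin is under its centre. Leave it alone
- wire_brush: A hand brush 190 mm long lying on the bench. Leave it alone
- fit_square: A dark steel L-shaped square, arms 100 and 81 mm, 14 mm thick, lying on the bench. Leave it alone
Mind the look-alikes: they are no part of the job. Leave any blue look-alike of the part that bears steel_front_mid alone.

How it is judged:
By the outcome, as a careful person would: the job done as asked, in the order asked, and still so for the second after the job is handed in, with the robot touching nothing.
It also fails if it takes over 72 s, if anything falls off the work surface, if the arm or the gripper's body presses on something with over 40 N, if the wrist force passes 120 N, or if a joint passes its speed limit or range.

## Robot

A 7-joint arm with a two-finger parallel gripper is mounted at the origin on the work surface. World frame = base frame: x ahead of the robot, y to its left, z up, the work surface at z = 0. Lengths are in m, angles in rad, forces in N, time in s.
With the tool pointing down it reaches from about 0.4 to 0.9 m from the base axis. Payload 5.5 kg.
Tool frame: the origin (TCP) lies between the finger pads; the fingertips stand arm.finger_overhang ahead of it and the grasp point (between the pads) lies 3 mm ahead of it (arm.finger_overhang is the distance from the TCP to the fingertips, in m); z points along the fingers, x is the direction in which the jaws open and shut, and the axes are right-handed (so a half turn about z gives the same grasp; the last joint's range is limited). The gripper opens to 92 mm and grips with 3 to 60 N. Pads are 19 mm wide; open, the fingers measure 130 mm over their backs; the gripper's body (75 mm by 190 mm) begins 47 mm behind the grasp point.
Start: joints at [1.414, 0.501, -0.427, 1.55, 0.221, 1.138, -0.21], TCP at [0.265, -0.594, 0.249] pointing down, gripper open.
Joint ranges: [-2.88, 2.88], [-0.31, 2.03], [-1.54, 1.56], [0.2, 2.42], [-1.41, 4.55], [0.19, 2.02], [-2.57, 2.57]. Speed limits (rad/s): [2.57, 2.57, 3.14, 3.14, 3.14, 3.14, 3.14].

## Interface

Orientations are given as a unit quaternion [x, y, z, w].
In Python, from plant import arm gives the robot as it stands.
- The arm moves only by the shell command python3 -m crank 'ROWS' [OPENING]. ROWS is a JSON object of lists of equal length, an entry for each row: "dp": the shift along the tool's x, y, z each as a share of 30 mm, from -1 to 1, a list of three; "angular": the turn, a rotation vector about the tool's x, y, z each as a share of 4 degrees, from -1 to 1, a list of three. A call has 1 to 8 rows; each row shifts and turns the commanded pose from where the row before left it, along the tool's axes as they then stand; what a row does not reach is not made up. A row lasts 1/12 s, in which the tool goes at most 41.7 mm and 7.16 degrees, less where a joint would pass 70% of its speed; a pose out of reach is approached as far as the arm can. A call with a number of a shift or a turn outside -1 to 1 is refused whole. A call with a gripper value outside its range is refused whole. OPENING is the closure, from 0 (fully open) to 1 (shut), set as the call begins (- or left out, the last holds). The fingers move at their own pace and stop on an object; the grip force is fixed at half the most. Time passes only in rows, so rows that do not move let the fingers close. It gives the time, the measured TCP pose, the force and the opening at its end, in the units of the state.
- arm.read_state(): the state, without advancing time (a new reading comes with each control period).
- arm.camera(name): name is "scene" or "top" or "wrist"; returns a dict with "image" (384x512x3 uint8, red, green, blue), "fx", "fy", "cx", "cy" (pixels), "R" (3x3) and "t" (3): a world point X has camera coordinates R X + t. Camera axes: x right, y down, z forward; pixel columns grow to the right and rows downward; lengths in m; the calibration is good to about 2 mm. A picture is of the moment at which its call begins. There is no depth.
- arm.sign_off(): hands the job in, once; it reports no verdict.
The state is a dict: "clock": time; "qpos": joint angles; "joint_velocities": joint speeds; "joint_efforts": joint torques, N m; "tool_pos": TCP position; "tool_rot": TCP orientation; "wrist_force": force on the tool from outside, world axes, zero at the start; "wrist_torque": the same for the moment, N m; "gripper_width": opening from 0.0 (shut) to 1.0 (fully open).
Only numpy, scipy, OpenCV 4.12 (cv2) and the standard library are available. Lean on these libraries where they do the work, as an engineer would, in place of code of your own. Each camera call takes 0.05 s, during which the arm holds its last target.

## Working session

There is one attempt and no reset: what is moved stays moved. The work goes in short steps, Python scripts to look and compute and a shell command to move; the robot and the scene stay as the last step left them, time stands still between calls to the robot, and variables do not carry over. Pictures are saved under pics/ and viewed, and the job is handed in when it is done.

```bash
ls; mkdir -p pics; python3 - <<'E'
from plant import arm
import cv2
s=arm.read_state(); print({k:(v if not hasattr(v,'tolist') else v.tolist()) for k,v in s.items()}, arm.finger_overhang)
for n in ["scene","top","wrist"]:
    c=arm.camera(n); cv2.imwrite(f"pics/{n}0.png",c["image"][:,:,::-1]); print(n,c["fx"],c["fy"],c["cx"],c["cy"],c["R"],c["t"])
E
```

```text
pics
{'clock': 0.0, 'qpos': [1.4141968026890392, 0.5018449382575633, -0.42680583835615193, 1.5514565598368966, 0.22077727766060326, 1.1382822766989877, -0.21030143528402806], 'joint_velocities': [0.0016565546497046895, 0.0015815764308588472, -0.0004853870644003272, 0.001654458675530425, -0.0010029832631541567, 0.00187395940655765, 0.00018548917505612107], 'joint_efforts': [-0.00044637004066316877, -56.65855050086975, -5.815763622522354, -27.91096866130829, -0.06856908788904548, 0.030943660531193018, 0.00021625495719490573], 'tool_pos': [0.26463098076123714, -0.5929706603154887, 0.2476786904316509], 'tool_rot': [0.8389365437022064, -0.5442283863130528, -0.0007861144571276435, -0.0005667416933437362], 'wrist_force': [-0.7553520184304218, -0.10879759960269494, 0.09518044990818285], 'wrist_torque': [-0.028627989631264134, -0.010807075580610316, 0.03535209809341837], 'gripper_width': 0.9987653033020633} 0.022
scene 488.1765599220501 488.1765599220501 253.79942421822196 194.6006866161164 [[ 0.79561637  0.60575412 -0.00751972]
 [ 0.47514462 -0.63167395 -0.61255662]
 [-0.37580871  0.48378712 -0.79039094]] [-0.48501173 -0.16844704  1.44050934]
top 456.0342113336269 456.0342113336269 248.27753317078364 185.6408813832939 [[-0.02066089 -0.99957269  0.02067743]
 [-0.98818757  0.01727562 -0.15227239]
 [ 0.15185011 -0.02357927 -0.98812224]] [0.02317356 0.58957464 1.03019894]
wrist 319.21923908271685 319.21923908271685 254.7981323479445 193.5570156858731 [[ 0.40743859 -0.91323194 -0.00110732]
 [-0.8803124  -0.39307358  0.26559976]
 [-0.24298944 -0.1072408  -0.96408275]] [-0.64774273 -0.03254199  0.39146905]
```

View pics/scene0.png

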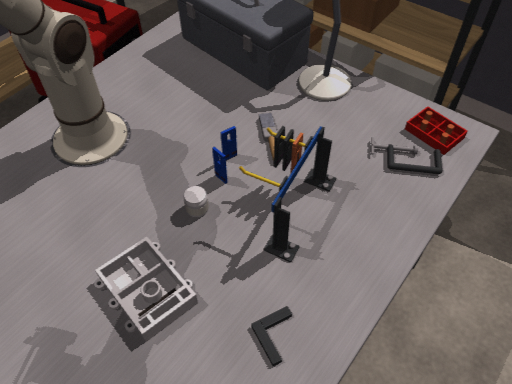

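View pics/top0.png

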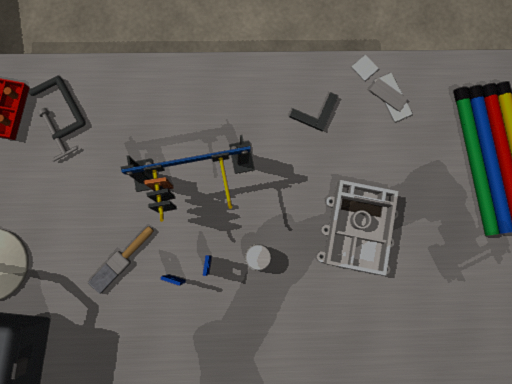

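View pics/wrist0.png

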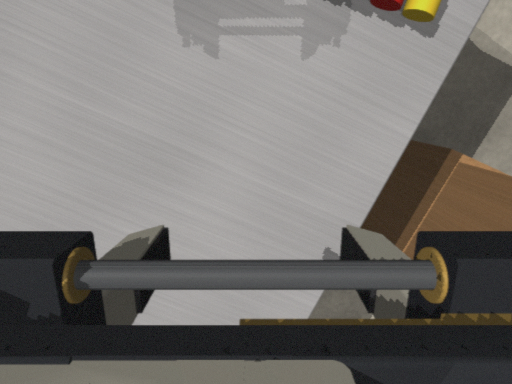

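```bash
python3 - <<'E'
import cv2
t=cv2.imread("pics/top0.png"); s=cv2.imread("pics/scene0.png")
a=t[130:300,90:290]; cv2.imwrite("pics/t_a.png",cv2.resize(a,None,fx=4,fy=3.5,interpolation=cv2.INTER_CUBIC) if 0 else cv2.resize(a,(800,680))[:600])
cv2.imwrite("pics/t_b.png",cv2.resize(t[160:290,300:420],None,fx=4.6,fy=4.6,interpolation=cv2.INTER_CUBIC))
cv2.imwrite("pics/s_a.png",cv2.resize(s[100:240,190:350],None,fx=4.2,fy=4.2,interpolation=cv2.INTER_CUBIC))
E
```

```text
(no output)
```

View pics/t_a.png

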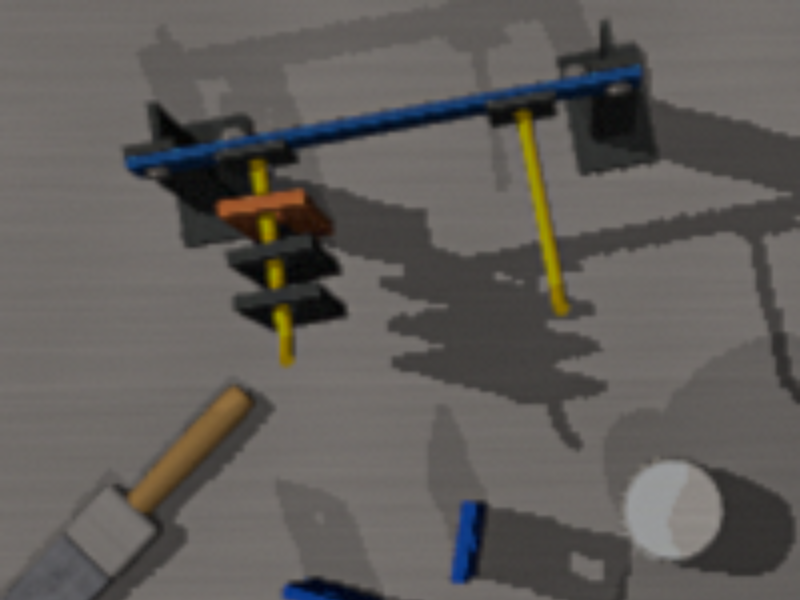

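View pics/t_b.png

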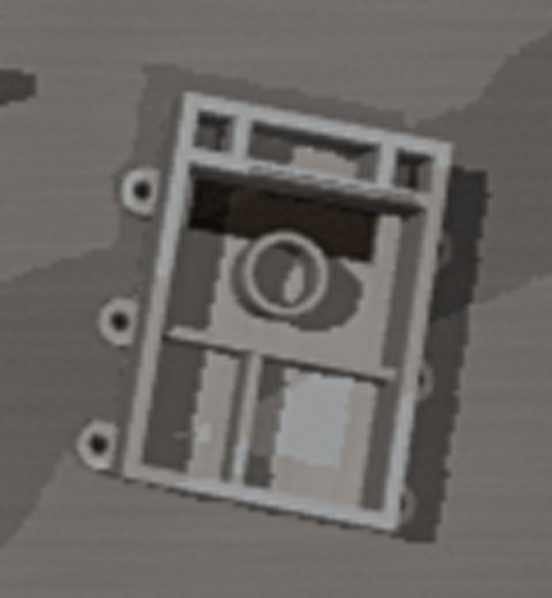

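View pics/s_a.png

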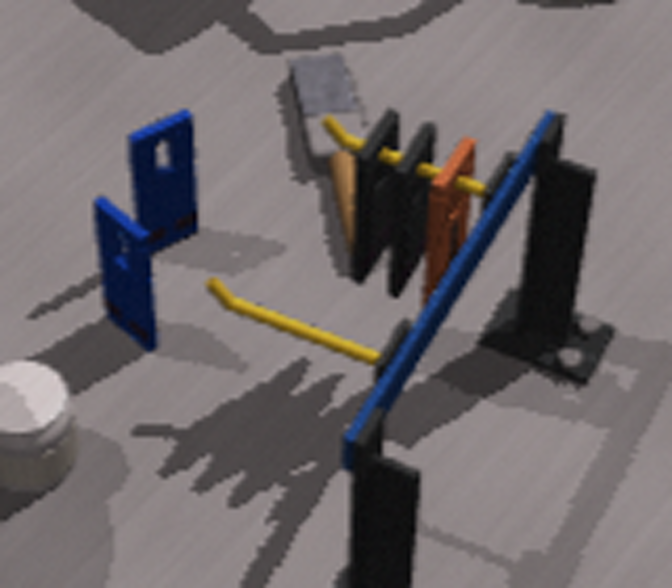

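```bash
cat > h.py <<'E'
import numpy as np, cv2
from plant import arm
def cam(n): 
    c=arm.camera(n); c["C"]=-c["R"].T@c["t"]; return c
def ray(c,u,v):
    d=c["R"].T@np.array([(u-c["cx"])/c["fx"],(v-c["cy"])/c["fy"],1.]); return c["C"],d
def onz(c,u,v,z):
    C,d=ray(c,u,v); return C+d*(z-C[2])/d[2]
def proj(c,X):
    p=c["R"]@np.array(X)+c["t"]; return np.array([c["fx"]*p[0]/p[2]+c["cx"],c["fy"]*p[1]/p[2]+c["cy"]])
def tri(c1,p1,c2,p2):
    A,a=ray(c1,*p1);B,b=ray(c2,*p2)
    s=np.linalg.lstsq(np.stack([a,-b],1),B-A,rcond=None)[0]; P,Q=A+a*s[0],B+b*s[1]
    return (P+Q)/2,np.linalg.norm(P-Q)
E
python3 - <<'E'
from h import *
np.set_printoptions(precision=4,suppress=True)
T=cam("top");S=cam("scene")
def masks(c):
    h=cv2.cvtColor(c["image"],cv2.COLOR_RGB2HSV);r={}
    r['y']=cv2.inRange(h,(22,170,90),(34,255,255)); r['b']=cv2.inRange(h,(100,150,50),(125,255,255)); r['c']=cv2.inRange(h,(4,150,80),(16,255,255)); return r
mt=masks(T);ms=masks(S)
for nm,m in(('t',mt),('s',ms)):
  for k in m:
    n,l,st,ce=cv2.connectedComponentsWithStats(m[k],connectivity=8)
    for i in range(1,n):
        if st[i,4]>12: print(nm,k,st[i],ce[i])
def sub(m,b):
    v,u=np.nonzero(m[b[1]:b[3],b[0]:b[2]]); return u+b[0],v+b[1]
# rail
u,v=sub(mt['b'],(120,140,255,180))
i,j=u.argmin(),u.argmax()
for k in np.unique(u)[[0,1,2,3,20,40,60,80,100,-4,-3,-2,-1]]:
    vv=v[u==k]; print(k,vv.min(),vv.max(),onz(T,k,vv.min(),.184),onz(T,k,vv.max(),.184))
# spare wire rows
u,v=sub(mt['y'],(212,150,240,215))
for k in np.unique(v)[::4]: uu=u[v==k]; print(k,uu.min(),uu.max(),onz(T,uu.mean(),k,.172))
u,v=sub(mt['y'],(145,160,175,225))
print('full')
for k in np.unique(v)[::4]: uu=u[v==k]; print(k,uu.min(),uu.max(),onz(T,uu.mean(),k,.172))
print('casting')
for x,y in((186,93),(452,145),(395,530),(125,478)): print(onz(T,300+x/4.6,160+y/4.6,.045))
# pocket inner corners
for x,y in((250,122),(385,148),(380,186),(245,162)): print('pk',onz(T,300+x/4.6,160+y/4.6,.045))
E
```

```text
t y [499  93  13  60 431] [506.9142 113.9258]
t y [219 158  13  51 158] [225.2152 183.8418]
t y [153 170   4   9  28] [154.3214 174.1071]
t y [155 184   4   7  23] [156.3478 186.8261]
t y [157 195   4   7  23] [158.3043 198.    ]
t y [159 207   4  15  46] [160.6739 213.5   ]
t b [ 471   96   41  138 1868] [491.3608 164.8678]
t b [122 146 128  27 342] [184.8509 159.1988]
t b [203 255   6  21  82] [205.7073 265.3293]
t b [161 276  20   9  81] [170.358  280.1111]
t c [ 3 87  8  8 48] [ 6.7917 90.1458]
t c [  0 115   4   7  21] [  1.1429 117.6667]
t c [144 177  22   8  98] [154.7245 180.551 ]
s y [268 128   8   8  21] [271.1429 131.8095]
s y [240 167  40  20 111] [259.1261 177.1351]
s b [213 126  23  57 546] [223.9799 152.2418]
s b [272 127  50  79 358] [296.5559 167.3324]
s c [426 110   7   5  27] [428.963  112.4074]
s c [422 119   7   5  28] [424.9286 121.3214]
s c [447 124   8   5  31] [450.5484 125.9355]
s c [293 133  10  12  53] [298.0566 139.0566]
s c [442 132   8   5  29] [445.1724 134.3103]
122 169 171 [0.6075 0.2732 0.184 ] [0.6034 0.2731 0.184 ]
123 169 172 [0.6075 0.2712 0.184
[... 1001 characters left out ...]
0583 0.172 ]
198 227 229 [0.5453 0.0574 0.172 ]
202 228 230 [0.5369 0.0554 0.172 ]
206 228 231 [0.5286 0.0545 0.172 ]
full
170 153 154 [0.6067 0.2112 0.172 ]
174 153 156 [0.5982 0.209  0.172 ]
178 154 155 [0.5898 0.2089 0.172 ]
187 155 158 [0.5709 0.2046 0.172 ]
195 157 159 [0.5541 0.2014 0.172 ]
199 157 160 [0.5458 0.2003 0.172 ]
208 159 161 [0.5271 0.197  0.172 ]
212 159 162 [0.5189 0.1959 0.172 ]
216 160 162 [0.5107 0.1949 0.172 ]
220 160 162 [0.5025 0.1948 0.172 ]
casting
[ 0.5991 -0.2069  0.045 ]
[ 0.5696 -0.3431  0.045 ]
[ 0.3757 -0.3006  0.045 ]
[ 0.4042 -0.1662  0.045 ]
pk [ 0.5834 -0.2392  0.045 ]
pk [ 0.5687 -0.3083  0.045 ]
pk [ 0.549  -0.3044  0.045 ]
pk [ 0.5627 -0.2355  0.045 ]
```

```bash
python3 - <<'E'
from h import *
np.set_printoptions(precision=4,suppress=True)
T=cam("top");S=cam("scene")
h=cv2.cvtColor(T["image"],cv2.COLOR_RGB2HSV)
y=cv2.inRange(h,(20,120,60),(36,255,255)); b=cv2.inRange(h,(100,150,50),(125,255,255))
def line(m,box,z):
    v,u=np.nonzero(m[box[1]:box[3],box[0]:box[2]]); P=np.array([onz(T,a+box[0],c+box[1],z)[:2] for a,c in zip(u,v)])
    r=cv2.fitLine(P.astype(np.float32),cv2.DIST_HUBER,0,.001,.001).ravel(); d=r[:2]*np.sign(r[0]); return d,r[2:],P
for nm,m,box in(('rail',b,(120,140,255,180)),('full',y,(145,170,175,208)),('spare',y,(212,158,240,203))):
    d,p,P=line(m,box,.184 if nm=='rail' else .171); print(nm,d,np.arctan2(d[1],d[0]),p,len(P))
# tips
print('tip full',onz(T,161.2,221.5,.183),'spare',onz(T,230,208,.183), 'tinc',onz(T,258,257,.062))
print('blue',onz(T,205.7,265.3,.1),onz(T,170.4,280,.1))
s=arm.read_state(); C=T["C"]; W=cam("wrist"); 
from scipy.spatial.transform import Rotation as Rn
R=Rn.from_quat(s["tool_rot"]).as_matrix(); print('wristcam in tool',R.T@(W["C"]-s["tool_pos"]), 'cam z axis in tool',R.T@W["R"][2], 'x',R.T@W["R"][0])
print(s["clock"])
# bars' dark tops in crop coordinates
for nm,p in dict(copL=(218,208),copR=(304,195),s2L=(228,255),s2R=(318,240),s1L=(234,300),s1R=(322,290)).items(): print(nm,onz(T,90+p[0]/4,130+p[1]/4,.186))
E
python3 - <<'E'
import cv2
t=cv2.imread("pics/top0.png")
cv2.imwrite("pics/t_c.png",cv2.resize(t[150:230,115:245],None,fx=6,fy=6,interpolation=cv2.INTER_NEAREST))
E
```

```text
rail [ 0.1673 -0.9859] -1.4027312 [0.6261 0.144 ] 347
full [0.9851 0.1717] 0.17257808 [0.5725 0.205 ] 100
spare [0.984 0.178] 0.17894074 [0.5829 0.0642] 163
tip full [0.4985 0.1925 0.183 ] spare [0.5233 0.0533 0.183 ] tinc [ 0.4233 -0.0063  0.062 ]
blue [0.408  0.1094 0.1   ] [0.3783 0.1856 0.1   ]
wristcam in tool [-0.0015 -0.0725 -0.1375] cam z axis in tool [0.0006 0.2656 0.9641] x [ 1.      0.0002 -0.0007]
0.35
copL [0.5794 0.2266 0.186 ]
copR [0.5854 0.183  0.186 ]
s2L [0.5552 0.2212 0.186 ]
s2R [0.5621 0.1757 0.186 ]
s1L [0.5322 0.2179 0.186 ]
s1R [0.5364 0.1736 0.186 ]
```

View pics/t_c.png

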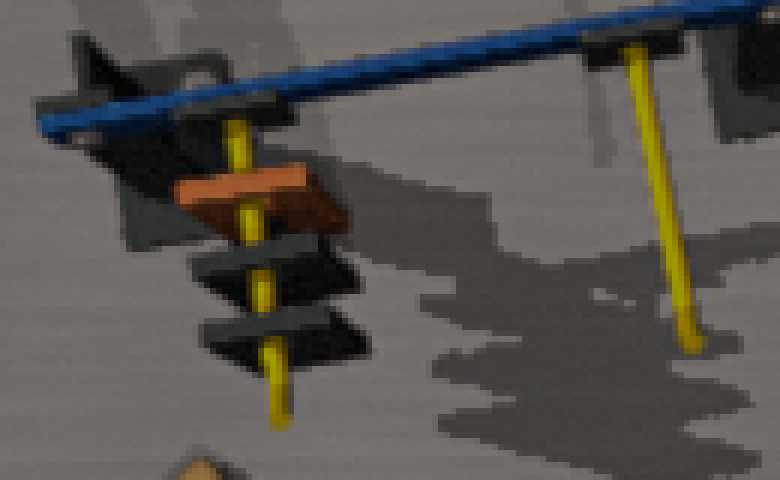

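```bash
cat > calc.py <<'E'
import sys
from h import *
from scipy.spatial.transform import Rotation as Rn
# usage: calc.py x y z [yaw of tool x, rad]
def delta(x,y,z,yaw=None):
    s=arm.read_state(); R=Rn.from_quat(s["tool_rot"]).as_matrix()
    d=R.T@(np.array([x,y,z])-s["tool_pos"])
    print("tcp",np.round(s["tool_pos"],4),"t",round(s["clock"],2),"w",round(s["gripper_width"],3),"F",np.round(s["wrist_force"],1))
    print("dp tool mm",np.round(d*1e3,1),"shares of 30mm",np.round(d/.03,2))
    if yaw is not None:
        X=np.array([np.cos(yaw),np.sin(yaw),0]);Z=np.array([0,0,-1.]);G=np.stack([X,np.cross(Z,X),Z],1)
        print("rot deg",np.round(np.degrees((Rn.from_matrix(R.T@G)).as_rotvec()),2),"q",np.round(s["qpos"],2))
if __name__=="__main__": delta(*map(float,sys.argv[1:]))
E
python3 -m crank '{"dp":[[-0.97,-0.9,0],[-0.97,-0.9,0],[-0.97,-0.9,0],[-0.97,-0.9,0],[-0.97,-0.9,0],[-0.97,-0.9,0],[-0.97,-0.9,0],[-0.97,-0.9,0]],"angular":[[0,0,0],[0,0,0],[0,0,0],[0,0,0],[0,0,0],[0,0,0],[0,0,0],[0,0,0]]}' 0; python3 calc.py .532 .198 .25 -1.4
```

```text
clock: 1.07
tool_pos: [0.3676, -0.2912, 0.249]
tool_rot: [0.839, -0.544, 0.0, 0.0]
wrist_force: [1.0, -0.1, -0.0]
gripper_width: 1.003
tcp [ 0.3676 -0.2912  0.249 ] t 1.07 w 1.003 F [ 1.  -0.1 -0. ]
dp tool mm [-379.7 -349.5   -1.4] shares of 30mm [-12.66 -11.65  -0.05]
rot deg [-0.   -0.05 14.26] q [ 1.15  0.18 -0.6   1.98  0.12  1.01 -0.65]
```

```bash
python3 -m crank '{"dp":[[-0.97,-0.9,0],[-0.97,-0.9,0],[-0.97,-0.9,0],[-0.97,-0.9,0],[-0.97,-0.9,0],[-0.97,-0.9,0],[-0.97,-0.9,0],[-0.97,-0.9,0]],"angular":[[0,0,0],[0,0,0],[0,0,0],[0,0,0],[0,0,0],[0,0,0],[0,0,0],[0,0,0]]}' 0; python3 calc.py .532 .198 .25 -1.4
```

```text
clock: 1.73
tool_pos: [0.47, 0.0094, 0.2492]
tool_rot: [0.839, -0.544, 0.001, 0.0]
wrist_force: [1.1, -0.5, 0.5]
gripper_width: 1.003
tcp [0.47   0.0094 0.2492] t 1.73 w 1.003 F [ 1.1 -0.5  0.5]
dp tool mm [-147.  -133.4   -0.9] shares of 30mm [-4.9  -4.45 -0.03]
rot deg [-0.05 -0.07 14.25] q [ 0.66  0.23 -0.83  1.98  0.2   1.02 -1.41]
```

```bash
python3 -m crank '{"dp":[[-0.98,-0.89,0],[-0.98,-0.89,0],[-0.98,-0.89,0],[-0.98,-0.89,0],[-0.98,-0.89,0]],"angular":[[0,0,0],[0,0,0],[0,0,0],[0,0,0],[0,0,0]]}' 0;python3 -m crank '{"dp":[[0,0,0],[0,0,0],[0,0,0],[0,0,0],[0,0,0]],"angular":[[0,0,0.9],[0,0,0.9],[0,0,0.9],[0,0,0.86],[0,0,0]]}' 0; python3 calc.py .532 .198 .25 -1.4
python3 - <<'E'
from h import *
W=cam("wrist"); cv2.imwrite("pics/w1.png",cv2.resize(W["image"][:,:,::-1],(800,600)))
T=cam("top"); cv2.imwrite("pics/t1.png",T["image"][:,:,::-1])
E
```

```text
clock: 2.15
tool_pos: [0.5321, 0.1981, 0.2488]
tool_rot: [0.839, -0.544, 0.0, 0.0]
wrist_force: [0.1, 0.2, -0.1]
gripper_width: 0.995
clock: 2.57
tool_pos: [0.5317, 0.1965, 0.2488]
tool_rot: [0.764, -0.645, 0.0, -0.0]
wrist_force: [1.1, 0.3, -0.4]
gripper_width: 1.001
tcp [0.5317 0.1965 0.2488] t 2.57 w 1.001 F [ 1.1  0.3 -0.4]
dp tool mm [-1.4 -0.6 -1.2] shares of 30mm [-0.05 -0.02 -0.04]
rot deg [-0.01 -0.01 -0.07] q [ 0.21  0.42 -0.78  1.76  0.33  1.1  -2.08]
```

View pics/w1.png

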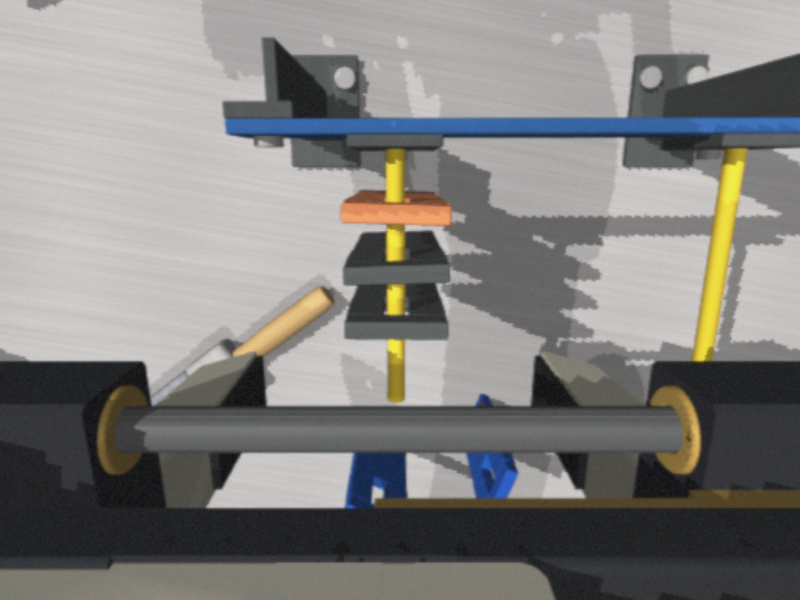

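```bash
cat > spare.py <<'E'
from h import *
np.set_printoptions(precision=4,suppress=True)
W=cam("wrist"); im=W["image"]
h=cv2.cvtColor(im,cv2.COLOR_RGB2HSV); m=cv2.inRange(h,(22,150,70),(34,255,255))
n,l,st,ce=cv2.connectedComponentsWithStats(m,connectivity=8)
for i in range(1,n):
    if st[i,4]<40: continue
    vs=range(st[i,1]+1,st[i,1]+st[i,3]-1); P=[]
    for v in vs:
        u=np.nonzero(l[v]==i)[0]
        P.append(onz(W,(u.min()+u.max())/2,v,.172)[:2])
    P=np.array(P); r=cv2.fitLine(P.astype(np.float32),cv2.DIST_HUBER,0,.001,.001).ravel(); d=r[:2]*np.sign(r[0])
    print(st[i],"yaw",round(float(np.arctan2(d[1],d[0])),4),"p",r[2:],P[0],P[-1])
b=cv2.inRange(h,(100,150,50),(125,255,255))[60:95]
v,u=np.nonzero(b); P=np.array([onz(W,a,c+60,.184)[:2] for a,c in zip(u,v)]); r=cv2.fitLine(P.astype(np.float32),cv2.DIST_HUBER,0,.001,.001).ravel(); d=r[:2]*np.sign(r[1]);print('rail yaw',np.arctan2(-d[0],d[1]),'left end',P[u.argmin()])
E
python3 spare.py; python3 - <<'E'
from h import *
np.set_printoptions(precision=4,suppress=True)
W=cam("wrist")
k=1.5625
for nm,p in dict(copL=(342,222),copR=(450,224),s2L=(343,283),s2R=(448,283),s1L=(345,338),s1R=(447,338)).items(): print(nm,onz(W,p[0]/k,p[1]/k,.186))
print('tipfull',onz(W,396/k,401/k,.182)); print('plate',onz(W,395/k,148/k,.174),onz(W,735/k,148/k,.174))
E
```

```text
[247  95  12  35 392] yaw 0.1551 p [0.5999 0.2112] [0.6082 0.2125] [0.5883 0.2094]
[ 443   96   35  136 1693] yaw 0.1784 p [0.5868 0.0665] [0.6317 0.0745] [0.5415 0.0582]
[247 144  12  23 265] yaw 0.1711 p [0.5704 0.2063] [0.5773 0.2075] [0.5639 0.2052]
[247 182  12  20 222] yaw 0.154 p [0.5457 0.202 ] [0.5516 0.2027] [0.5395 0.2009]
[248 217  10  40 363] yaw 0.1715 p [0.5069 0.1949] [0.5263 0.1987] [0.4979 0.1934]
rail yaw 0.1713657 left end [0.6075 0.2778]
copL [0.5771 0.2286 0.186 ]
copR [0.5837 0.1859 0.186 ]
s2L [0.5524 0.2246 0.186 ]
s2R [0.5599 0.1819 0.186 ]
s1L [0.5288 0.2203 0.186 ]
s1R [0.5363 0.1776 0.186 ]
tipfull [0.5016 0.1936 0.182 ]
plate [0.6089 0.2127 0.174 ] [0.6327 0.0763 0.174 ]
```

```bash
python3 -m crank '{"dp":[[-0.06,-0.16,0],[0,0,0.6],[0,0,0.8],[0,0,0.8],[0,0,0.5],[0,0,0.2],[0,0,0]],"angular":[[0,0,0],[0,0,0],[0,0,0],[0,0,0],[0,0,0],[0,0,0],[0,0,0]]}' 0; python3 calc.py .536 .1998 .162 -1.4
python3 - <<'E'
from h import *
W=cam("wrist"); cv2.imwrite("pics/w2.png",cv2.resize(W["image"][:,:,::-1],(800,600)))
T=cam("scene"); cv2.imwrite("pics/s2.png",cv2.resize(T["image"][80:240,190:390,::-1],(800,600)))
E
```

```text
clock: 3.35
tool_pos: [0.5354, 0.1986, 0.1602]
tool_rot: [0.765, -0.644, -0.001, 0.001]
wrist_force: [0.4, 0.3, 0.2]
gripper_width: 1.002
tcp [0.5354 0.1986 0.1602] t 3.35 w 1.002 F [0.4 0.3 0.2]
dp tool mm [-1.1 -0.8 -1.8] shares of 30mm [-0.04 -0.03 -0.06]
rot deg [0.16 0.   0.05] q [ 0.15  0.54 -0.72  1.82  0.43  0.95 -2.15]
```

View pics/w2.png

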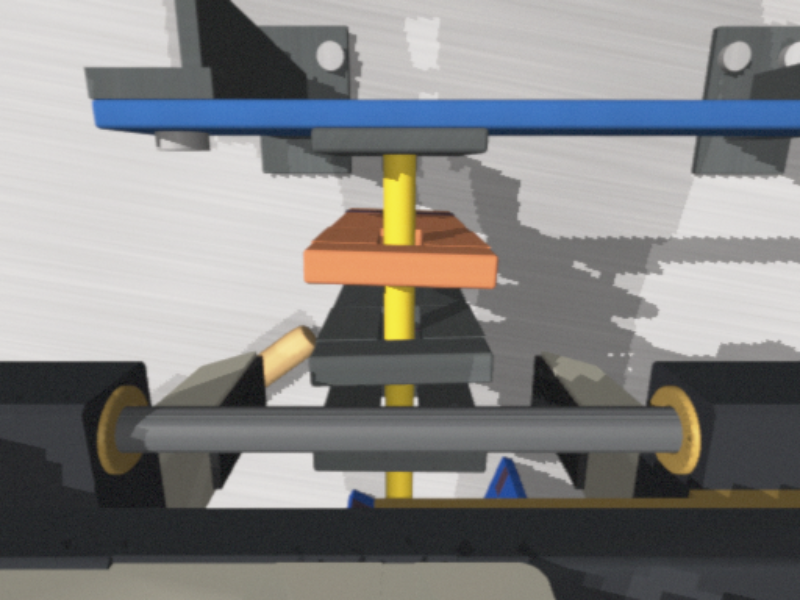

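View pics/s2.png

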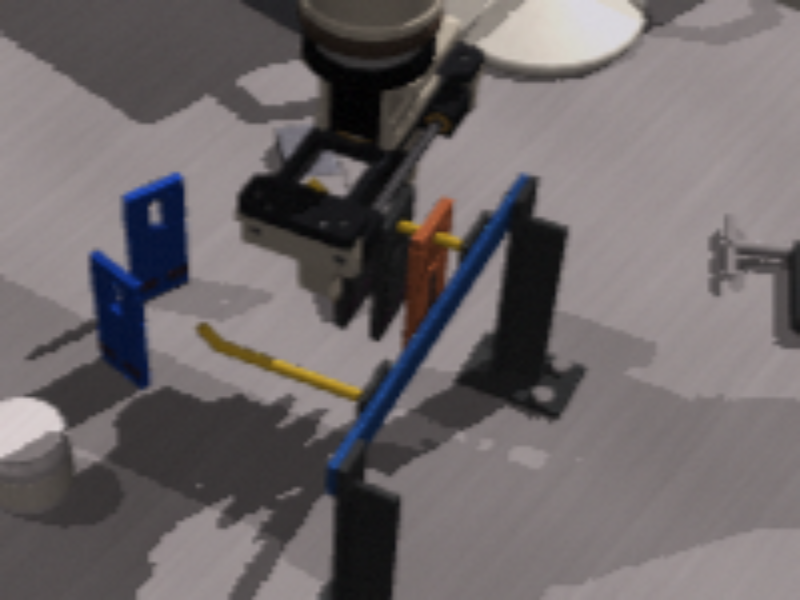

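```bash
python3 - <<'E'
from h import *
W=cam("wrist");k=1.5625
print([onz(W,u/k,470/k,.186).round(4) for u in(314,486)],[onz(W,u/k,384/k,.186).round(4) for u in(311,491)],[onz(W,u/k,287/k,.186).round(4) for u in(304,497)])
E
python3 -m crank '{"dp":[[0,0,0],[0,0,0],[0,0,0],[0,0,0],[0,0,0],[0,0,0]],"angular":[[0,0,0],[0,0,0],[0,0,0],[0,0,0],[0,0,0],[0,0,0]]}' 1; python3 calc.py .536 .1998 .162 -1.4
```

```text
[array([0.5281, 0.2219, 0.186 ]), array([0.5357, 0.1776, 0.186 ])] [array([0.5522, 0.2257, 0.186 ]), array([0.5598, 0.1816, 0.186 ])] [array([0.5765, 0.2304, 0.186 ]), array([0.5842, 0.1857, 0.186 ])]
clock: 4.0
tool_pos: [0.5361, 0.1989, 0.1619]
tool_rot: [0.765, -0.644, 0.0, -0.0]
wrist_force: [0.7, 0.3, -1.0]
gripper_width: 0.615
tcp [0.5361 0.1989 0.1619] t 4.0 w 0.615 F [ 0.7  0.3 -1. ]
dp tool mm [-0.9 -0.  -0.1] shares of 30mm [-0.03 -0.   -0.  ]
rot deg [-0.01 -0.01  0.02] q [ 0.15  0.53 -0.72  1.82  0.43  0.95 -2.15]
```

```bash
python3 -m crank '{"dp":[[0,0,0],[0,0,0],[0,0,0],[0,0,0]],"angular":[[0,0,0],[0,0,0],[0,0,0],[0,0,0]]}' 1; python3 calc.py .536 .1998 .162 -1.4
```

```text
clock: 4.33
tool_pos: [0.5361, 0.1989, 0.1617]
tool_rot: [0.765, -0.644, 0.0, 0.0]
wrist_force: [-0.8, -0.3, 0.4]
gripper_width: 0.475
tcp [0.5361 0.1989 0.1617] t 4.33 w 0.475 F [-0.8 -0.3  0.4]
dp tool mm [-0.9 -0.1 -0.3] shares of 30mm [-0.03 -0.   -0.01]
rot deg [ 0.   -0.    0.03] q [ 0.15  0.53 -0.72  1.82  0.43  0.95 -2.15]
```

```bash
python3 -m crank '{"dp":[[0,0,-0.2],[0,0,-0.3],[0,0,-0.07],[0,0,0],[0,0,0]],"angular":[[0,0,0],[0,0,0],[0,0,0],[0,0,0],[0,0,0]]}' 1; python3 calc.py .536 .1998 .162 -1.4
python3 - <<'E'
from h import *
W=cam("wrist"); cv2.imwrite("pics/w3.png",cv2.resize(W["image"][:,:,::-1],(800,600)))
T=cam("scene"); cv2.imwrite("pics/s3.png",cv2.resize(T["image"][80:240,190:390,::-1],(800,600)))
E
```

```text
clock: 4.75
tool_pos: [0.5362, 0.1989, 0.1791]
tool_rot: [0.765, -0.644, 0.0, -0.0]
wrist_force: [0.1, -0.1, -4.2]
gripper_width: 0.476
tcp [0.5362 0.1989 0.1791] t 4.75 w 0.476 F [ 0.1 -0.1 -4.2]
dp tool mm [-0.9  0.1 17.1] shares of 30mm [-0.03  0.    0.57]
rot deg [-0.04 -0.01  0.02] q [ 0.16  0.51 -0.73  1.81  0.41  0.98 -2.14]
```

View pics/w3.png

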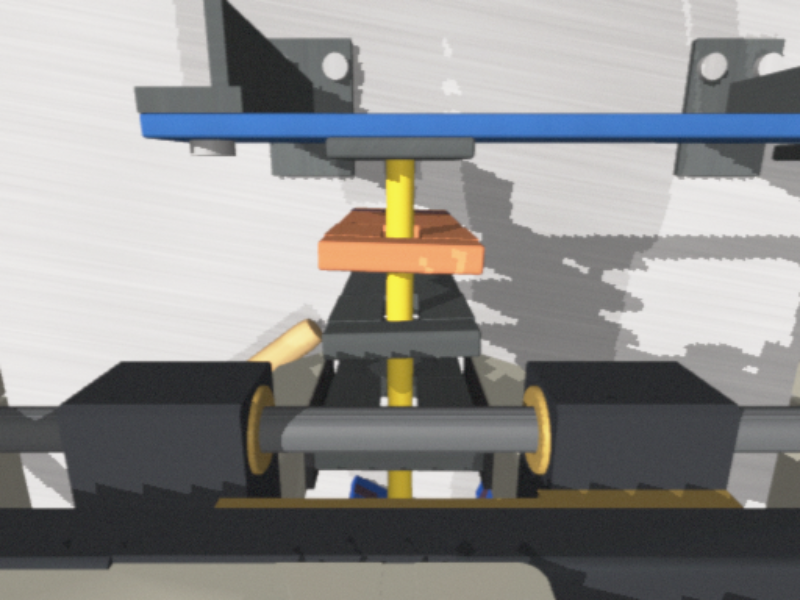

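View pics/s3.png

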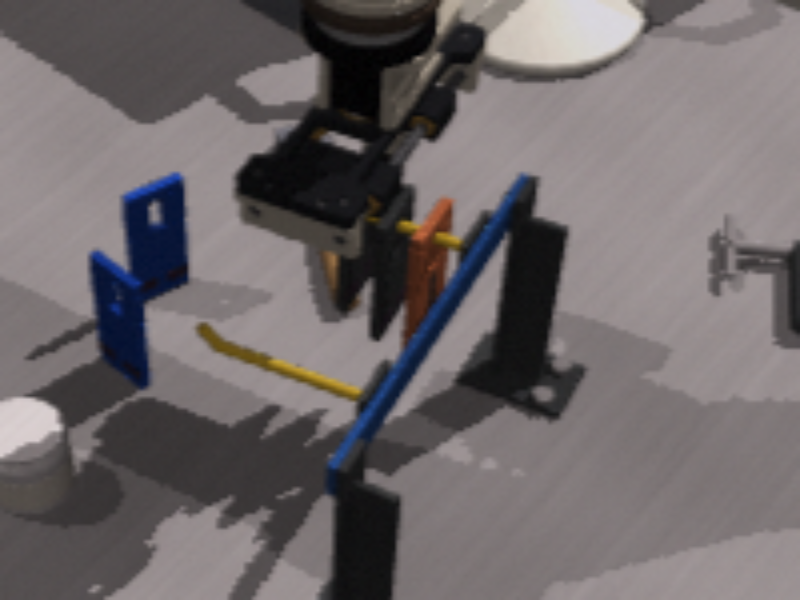

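```bash
python3 -m crank '{"dp":[[0,0.4,0],[0,0.4,0],[0,0.4,0],[0,0.4,0],[0,0.4,0],[0,0,0]],"angular":[[0,0,0],[0,0,0],[0,0,0],[0,0,0],[0,0,0],[0,0,0]]}' 1; python3 calc.py .536 .1998 .162 -1.4
python3 - <<'E'
from h import *
W=cam("wrist"); cv2.imwrite("pics/w4.png",cv2.resize(W["image"][:,:,::-1],(800,600)))
T=cam("scene"); cv2.imwrite("pics/s4.png",cv2.resize(T["image"][80:240,190:390,::-1],(800,600)))
E
```

```text
clock: 5.35
tool_pos: [0.4742, 0.1882, 0.1783]
tool_rot: [0.765, -0.644, -0.0, 0.002]
wrist_force: [-0.2, -0.9, -3.9]
gripper_width: 0.473
tcp [0.4742 0.1882 0.1783] t 5.35 w 0.473 F [-0.2 -0.9 -3.9]
dp tool mm [ -0.8 -62.9  16.1] shares of 30mm [-0.03 -2.1   0.54]
rot deg [ 0.17 -0.07  0.11] q [ 0.2   0.41 -0.77  1.95  0.36  0.92 -2.15]
```

View pics/w4.png

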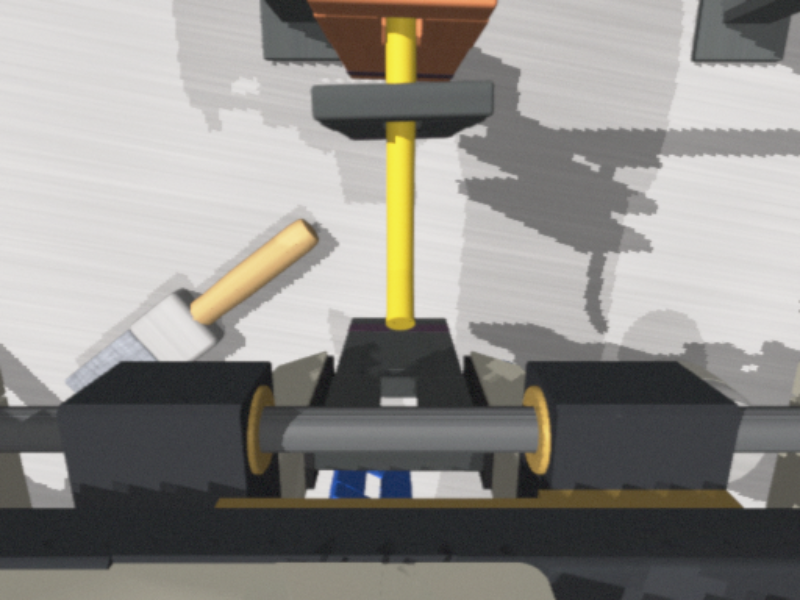

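View pics/s4.png

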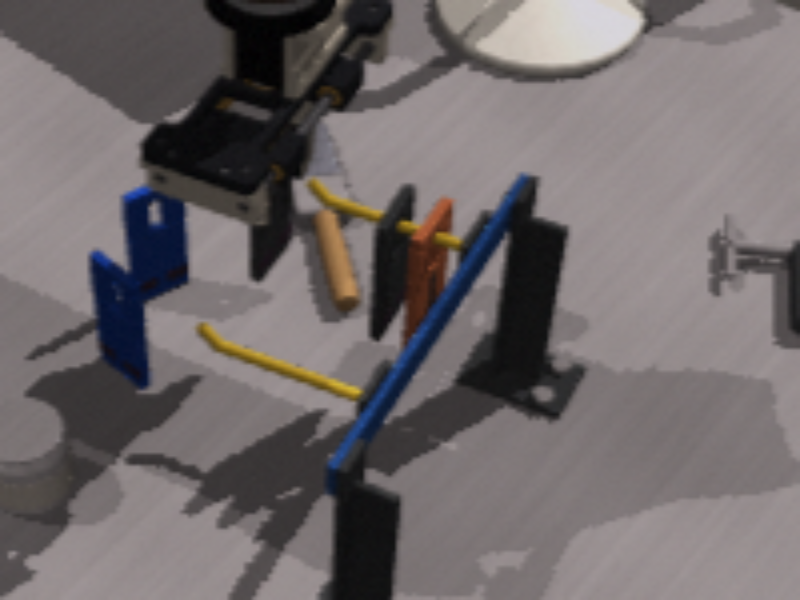

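```bash
python3 -m crank '{"dp":[[0.7,0,0],[1,0,0],[1,0,0],[1,0,0],[0.7,0,0],[0.3,0,0],[0,0,0]],"angular":[[0,0,0],[0,0,0],[0,0,0],[0,0,0],[0,0,0],[0,0,0],[0,0,0]]}' 1; python3 calc.py .4985 .0494 .179 -1.4
python3 - <<'E'
from h import *
W=cam("wrist"); cv2.imwrite("pics/w5.png",cv2.resize(W["image"][:,:,::-1],(800,600)))
E
python3 spare.py
```

```text
clock: 6.03
tool_pos: [0.5022, 0.0468, 0.1787]
tool_rot: [0.763, -0.646, 0.0, 0.0]
wrist_force: [-0.5, 1.0, -3.7]
gripper_width: 0.473
tcp [0.5022 0.0468 0.1787] t 6.03 w 0.473 F [-0.5  1.  -3.7]
dp tool mm [-3.1  3.3 -0.3] shares of 30mm [-0.1   0.11 -0.01]
rot deg [-0.02 -0.04 -0.27] q [ 0.47  0.39 -0.74  1.97  0.33  0.91 -1.85]
[ 242    0   21  219 3665] yaw 0.1794 p [0.5697 0.0636] [0.6124 0.0715] [0.5218 0.0549]Traceback (most recent call last):
  File "spare.py", line 15, in <module>
    v,u=np.nonzero(b); P=np.array([onz(W,a,c+60,.184)[:2] for a,c in zip(u,v)]); r=cv2.fitLine(P.astype(np.float32),cv2.DIST_HUBER,0,.001,.001).ravel(); d=r[:2]*np.sign(r[1]);print('rail yaw',np.arctan2(-d[0],d[1]),'left end',P[u.argmin()])
                                                                                   ~~~~~~~~~~~^^^^^^^^^^^^^^^^^^^^^^^^^^^^^^^^^^^^^^^^^^^^^^^^^
cv2.error: OpenCV(4.12.0) /io/opencv/modules/imgproc/src/linefit.cpp:618: error: (-215:Assertion failed) npoints2 >= 0 || npoints3 >= 0 in function 'fitLine'
```

View pics/w5.png

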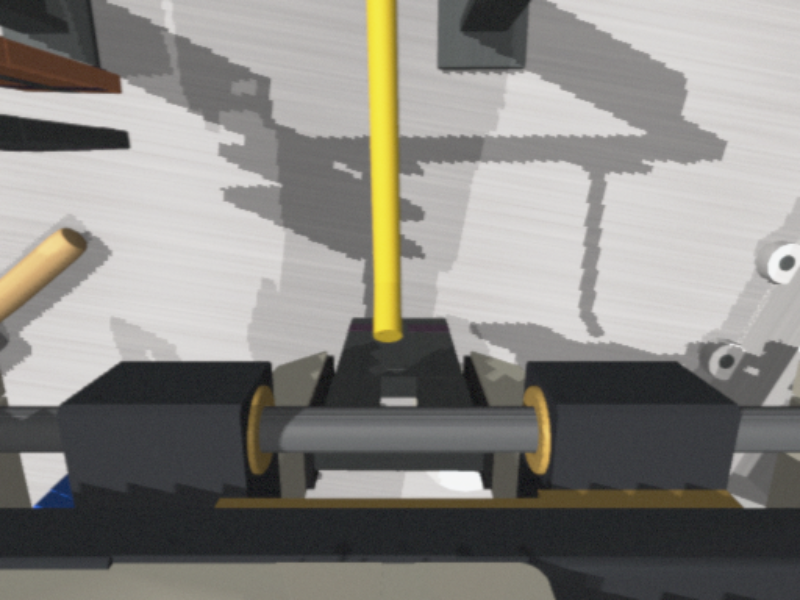

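```bash
python3 -m crank '{"dp":[[-0.11,0,0],[0,0,0],[0,0,0]],"angular":[[0,0,-0.19],[0,0,0],[0,0,0]]}' 1; python3 calc.py .4985 .0494 .179 -1.391
python3 - <<'E'
from h import *
W=cam("wrist"); cv2.imwrite("pics/w6.png",cv2.resize(W["image"][:,:,::-1],(800,600)))
S=cam("scene"); cv2.imwrite("pics/s6.png",cv2.resize(S["image"][80:240,190:390,::-1],(800,600)))
E
```

```text
clock: 6.38
tool_pos: [0.5002, 0.0551, 0.179]
tool_rot: [0.77, -0.638, -0.0, -0.0]
wrist_force: [0.8, -0.2, -3.4]
gripper_width: 0.479
tcp [0.5002 0.0551 0.179 ] t 6.38 w 0.479 F [ 0.8 -0.2 -3.4]
dp tool mm [ 5.3  2.7 -0. ] shares of 30mm [ 0.18  0.09 -0.  ]
rot deg [-0.02  0.04  0.47] q [ 0.46  0.39 -0.75  1.97  0.34  0.91 -1.84]
```

View pics/w6.png

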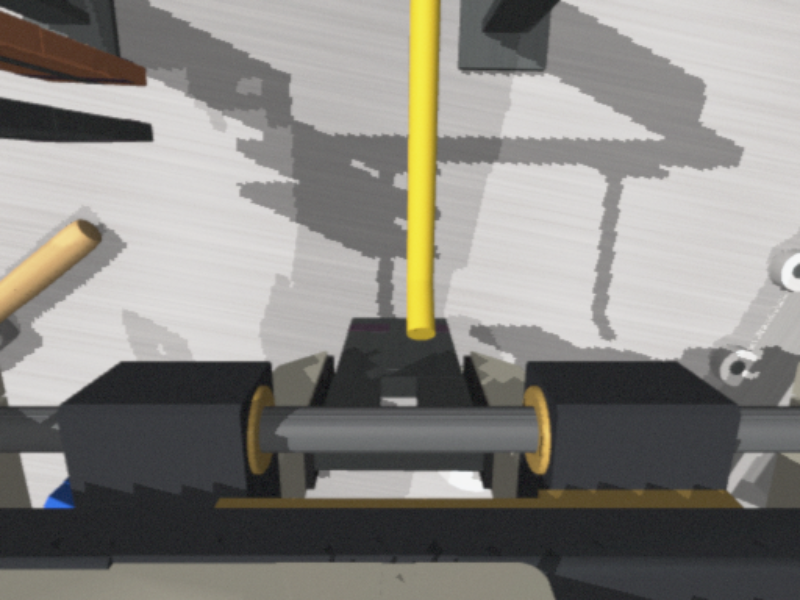

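View pics/s6.png

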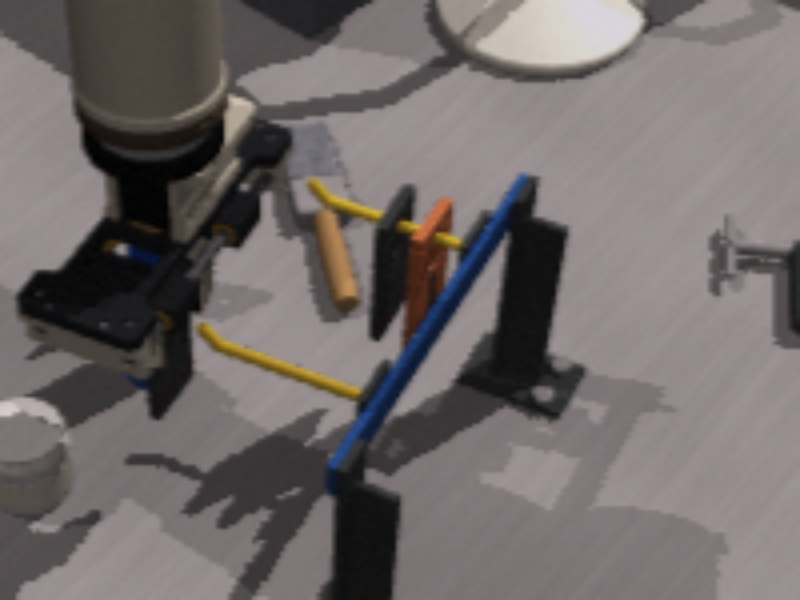

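```bash
python3 -m crank '{"dp":[[0,0,0],[0,0,0]],"angular":[[0,0,0],[0,0,0]]}' 1; python3 calc.py .4985 .0494 .179 -1.391
python3 -m crank '{"dp":[[0,0,0],[0,0,0]],"angular":[[0,0,0],[0,0,0]]}' 1; python3 calc.py .4985 .0494 .179 -1.391; sed -i '/^b=cv2/,$d' spare.py; python3 spare.py
```

```text
clock: 6.65
tool_pos: [0.5004, 0.0533, 0.1789]
tool_rot: [0.769, -0.639, 0.0, -0.0]
wrist_force: [0.3, -0.3, -3.5]
gripper_width: 0.476
tcp [0.5004 0.0533 0.1789] t 6.65 w 0.476 F [ 0.3 -0.3 -3.5]
dp tool mm [ 3.4  2.6 -0.1] shares of 30mm [ 0.11  0.09 -0.  ]
rot deg [-0.  -0.   0.3] q [ 0.46  0.39 -0.75  1.97  0.34  0.91 -1.84]
clock: 6.82
tool_pos: [0.5004, 0.053, 0.1788]
tool_rot: [0.769, -0.639, 0.0, 0.0]
wrist_force: [0.5, 0.2, -3.9]
gripper_width: 0.48
tcp [0.5004 0.053  0.1788] t 6.82 w 0.48 F [ 0.5  0.2 -3.9]
dp tool mm [ 3.2  2.5 -0.2] shares of 30mm [ 0.11  0.08 -0.01]
rot deg [-0.   -0.    0.27] q [ 0.46  0.39 -0.75  1.97  0.34  0.91 -1.84]
[ 255    0   20  217 3671] yaw 0.1803 p [0.5754 0.0643] [0.6118 0.071 ] [0.5224 0.0542]
```

```bash
python3 -m crank '{"dp":[[0.11,0,0],[0,0,0],[0,0,0],[0,0,0],[0,0,0]],"angular":[[0,0,0.05],[0,0,0],[0,0,0],[0,0,0],[0,0,0]]}' 1; python3 calc.py .4985 .0494 .179 -1.391
python3 - <<'E'
from h import *
W=cam("wrist"); cv2.imwrite("pics/w7.png",cv2.resize(W["image"][100:320,150:360,::-1],None,fx=2.7,fy=2.7))
E
python3 spare.py
```

```text
clock: 7.28
tool_pos: [0.501, 0.0498, 0.1789]
tool_rot: [0.768, -0.64, 0.0, -0.0]
wrist_force: [-0.6, 0.7, -4.3]
gripper_width: 0.477
tcp [0.501  0.0498 0.1789] t 7.28 w 0.477 F [-0.6  0.7 -4.3]
dp tool mm [-0.1  2.6 -0.1] shares of 30mm [-0.    0.09 -0.  ]
rot deg [-0.01  0.    0.07] q [ 0.47  0.39 -0.75  1.97  0.33  0.91 -1.84]
[ 248    0   18  217 3724] yaw 0.1822 p [0.592  0.0674] [0.6118 0.071 ] [0.5223 0.0545]
```

View pics/w7.png

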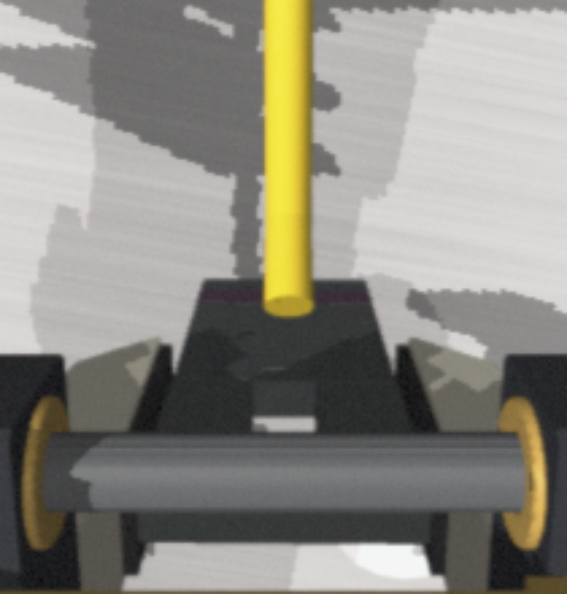

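```bash
python3 -m crank '{"dp":[[0.015,0,0],[0,-0.4,0],[0,-0.4,0],[0,-0.4,0],[0,0,0]],"angular":[[0,0,0],[0,0,0],[0,0,0],[0,0,0],[0,0,0]]}' 1; python3 calc.py .591 .065 .179 -1.391
python3 - <<'E'
from h import *
W=cam("wrist"); cv2.imwrite("pics/w8.png",cv2.resize(W["image"][100:320,150:360,::-1],None,fx=2.7,fy=2.7))
S=cam("scene"); cv2.imwrite("pics/s8.png",cv2.resize(S["image"][80:240,190:390,::-1],(800,600)))
E
python3 spare.py
```

```text
clock: 7.8
tool_pos: [0.539, 0.0563, 0.1792]
tool_rot: [0.768, -0.64, 0.001, -0.001]
wrist_force: [0.1, 1.0, -3.3]
gripper_width: 0.478
tcp [0.539  0.0563 0.1792] t 7.8 w 0.478 F [ 0.1  1.  -3.3]
dp tool mm [  0.8 -52.8   0.4] shares of 30mm [ 0.03 -1.76  0.01]
rot deg [-0.17  0.05  0.05] q [ 0.43  0.45 -0.73  1.88  0.37  0.94 -1.86]
[ 247   40   19  220 3627] yaw 0.1792 p [0.597  0.0683] [0.6325 0.0747] [0.5354 0.0569]
```

View pics/w8.png

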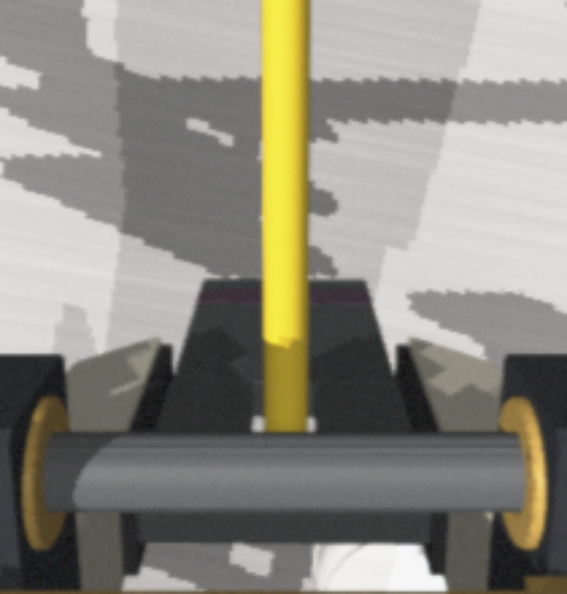

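View pics/s8.png

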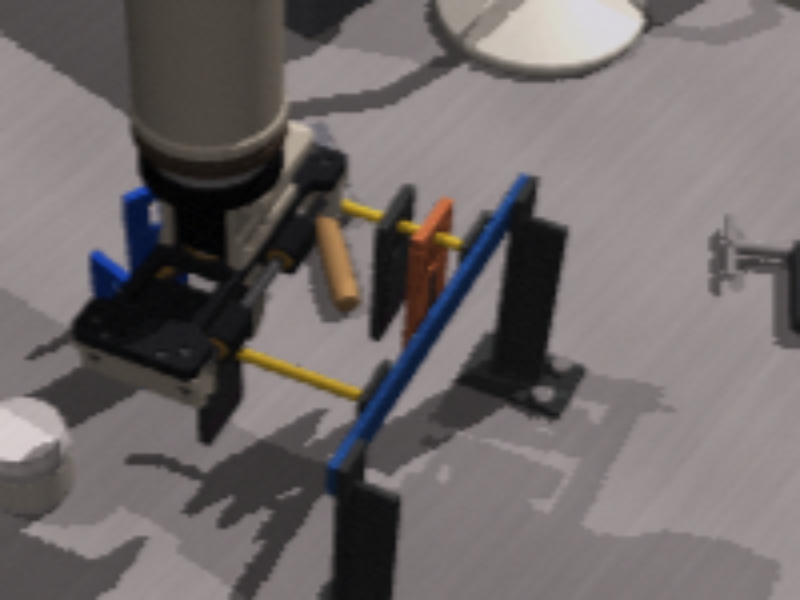

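```bash
python3 -m crank '{"dp":[[0.01,-0.4,0],[0.01,-0.4,0],[0,-0.4,0],[0,-0.4,0],[0,-0.15,0],[0,0,0],[0,0,0],[0,0,0]],"angular":[[0,0,0],[0,0,0],[0,0,0],[0,0,0],[0,0,0],[0,0,0],[0,0,0],[0,0,0]]}' 1; python3 calc.py .591 .065 .162 -1.391
python3 - <<'E'
from h import *
W=cam("wrist"); cv2.imwrite("pics/w9.png",cv2.resize(W["image"][60:320,120:390,::-1],None,fx=2.2,fy=2.2))
E
```

```text
clock: 8.62
tool_pos: [0.5871, 0.0645, 0.1786]
tool_rot: [0.768, -0.64, -0.0, 0.001]
wrist_force: [0.4, 0.3, -3.7]
gripper_width: 0.473
tcp [0.5871 0.0645 0.1786] t 8.62 w 0.473 F [ 0.4  0.3 -3.7]
dp tool mm [ 0.2 -3.9 16.6] shares of 30mm [ 0.01 -0.13  0.55]
rot deg [ 0.08 -0.01  0.09] q [ 0.37  0.54 -0.7   1.76  0.4   0.99 -1.87]
```

View pics/w9.png

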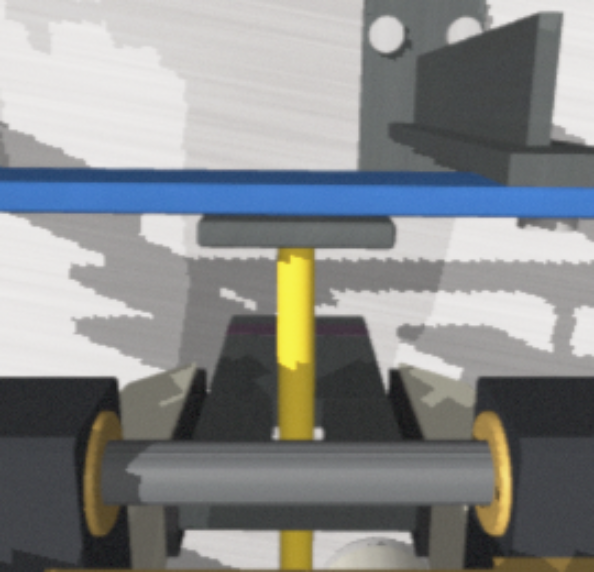

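```bash
python3 -m crank '{"dp":[[0,0,0.2],[0,0,0.2],[0,0,0.1],[0,0,0],[0,0,0]],"angular":[[0,0,0],[0,0,0],[0,0,0],[0,0,0],[0,0,0]]}' 1; python3 calc.py .591 .065 .162 -1.391; python3 -m crank '{"dp":[[0,0,0.05],[0,0,0],[0,0,0]],"angular":[[0,0,0],[0,0,0],[0,0,0]]}' 1; python3 calc.py .591 .065 .162 -1.391
```

```text
clock: 9.08
tool_pos: [0.5879, 0.0646, 0.1633]
tool_rot: [0.768, -0.64, -0.0, 0.0]
wrist_force: [0.6, 0.4, -3.7]
gripper_width: 0.479
tcp [0.5879 0.0646 0.1633] t 9.08 w 0.479 F [ 0.6  0.4 -3.7]
dp tool mm [ 0.2 -3.2  1.3] shares of 30mm [ 0.01 -0.11  0.04]
rot deg [0.06 0.01 0.08] q [ 0.36  0.56 -0.69  1.77  0.42  0.97 -1.88]
clock: 9.33
tool_pos: [0.5884, 0.0647, 0.1624]
tool_rot: [0.768, -0.64, 0.0, -0.0]
wrist_force: [0.3, 0.1, -4.0]
gripper_width: 0.473
tcp [0.5884 0.0647 0.1624] t 9.33 w 0.473 F [ 0.3  0.1 -4. ]
dp tool mm [ 0.2 -2.6  0.4] shares of 30mm [ 0.01 -0.09  0.01]
rot deg [-0.01  0.    0.07] q [ 0.36  0.56 -0.69  1.77  0.42  0.97 -1.89]
```

```bash
python3 -m crank '{"dp":[[0,0,0.03],[0,0,0],[0,0,0]],"angular":[[0,0,0],[0,0,0],[0,0,0]]}' 1; python3 -m crank '{"dp":[[0,0,0.03],[0,0,0],[0,0,0]],"angular":[[0,0,0],[0,0,0],[0,0,0]]}' 1
```

```text
clock: 9.58
tool_pos: [0.5885, 0.0648, 0.1618]
tool_rot: [0.768, -0.64, 0.0, -0.0]
wrist_force: [-0.6, -0.9, -1.2]
gripper_width: 0.479
clock: 9.83
tool_pos: [0.5886, 0.0648, 0.1615]
tool_rot: [0.768, -0.64, 0.0, -0.0]
wrist_force: [-2.6, -0.0, 4.8]
gripper_width: 0.479
```

```bash
python3 -m crank '{"dp":[[0,0,0],[0,0,0],[0,0,0],[0,0,0],[0,0,0]],"angular":[[0,0,0],[0,0,0],[0,0,0],[0,0,0],[0,0,0]]}' 0;  python3 - <<'E'
from h import *
W=cam("wrist"); cv2.imwrite("pics/w10.png",cv2.resize(W["image"][60:320,120:390,::-1],None,fx=2.2,fy=2.2))
E
```

```text
clock: 10.25
tool_pos: [0.5883, 0.0647, 0.1604]
tool_rot: [0.768, -0.64, -0.0, -0.0]
wrist_force: [0.0, -0.1, -0.4]
gripper_width: 0.791
```

View pics/w10.png

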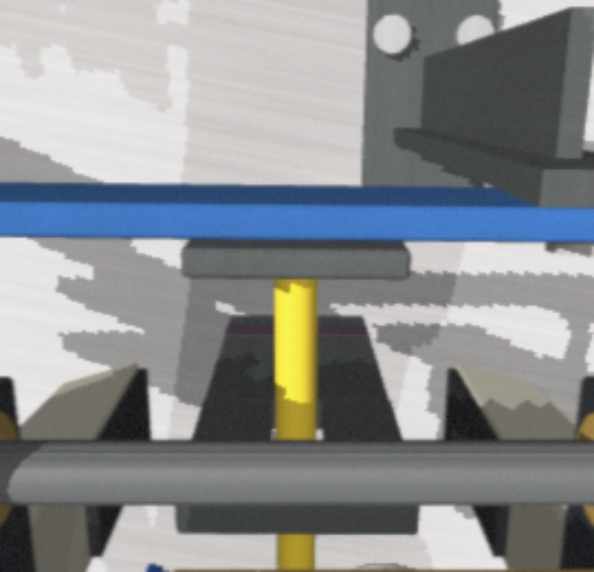

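```bash
python3 -m crank '{"dp":[[0,0,-0.5],[0,0,-0.8],[0,0,-0.8],[0,0,-0.2]],"angular":[[0,0,0],[0,0,0],[0,0,0],[0,0,0]]}' 0; python3 calc.py .560 .203 .228 -1.4
```

```text
clock: 10.63
tool_pos: [0.5902, 0.0655, 0.2332]
tool_rot: [0.768, -0.64, 0.002, -0.002]
wrist_force: [1.5, 0.9, 0.8]
gripper_width: 0.995
tcp [0.5902 0.0655 0.2332] t 10.63 w 0.995 F [1.5 0.9 0.8]
dp tool mm [-140.7    5.     5.1] shares of 30mm [-4.69  0.17  0.17]
rot deg [-0.31 -0.01  0.6 ] q [ 0.4   0.48 -0.73  1.71  0.35  1.09 -1.84]
```

```bash
python3 -m crank '{"dp":[[-0.8,0,0],[-1,0.1,0],[-1,0.07,0],[-1,0,0],[-0.7,0,0],[-0.2,0,0],[0,0,0],[0,0,0]],"angular":[[0,0,0],[0,0,0.15],[0,0,0],[0,0,0],[0,0,0],[0,0,0],[0,0,0],[0,0,0]]}' 0;python3 -m crank '{"dp":[[0,0,0],[0,0,0]],"angular":[[0,0,0],[0,0,0]]}' 0; python3 calc.py .560 .203 .161 -1.4; python3 - <<'E'
from h import *
W=cam("wrist"); cv2.imwrite("pics/w11.png",cv2.resize(W["image"][:,:,::-1],(800,600)))
E
```

```text
clock: 11.3
tool_pos: [0.5589, 0.2016, 0.229]
tool_rot: [0.765, -0.644, 0.0, 0.001]
wrist_force: [0.2, -0.6, 0.6]
gripper_width: 0.999
clock: 11.47
tool_pos: [0.5595, 0.2003, 0.2292]
tool_rot: [0.764, -0.645, 0.0, 0.001]
wrist_force: [-0.2, 0.4, 1.0]
gripper_width: 1.0
tcp [0.5595 0.2003 0.2292] t 11.47 w 1.0 F [-0.2  0.4  1. ]
dp tool mm [-2.6 -1.  68.2] shares of 30mm [-0.09 -0.03  2.27]
rot deg [ 0.02 -0.07 -0.19] q [ 0.17  0.49 -0.75  1.71  0.37  1.09 -2.1 ]
```

View pics/w11.png

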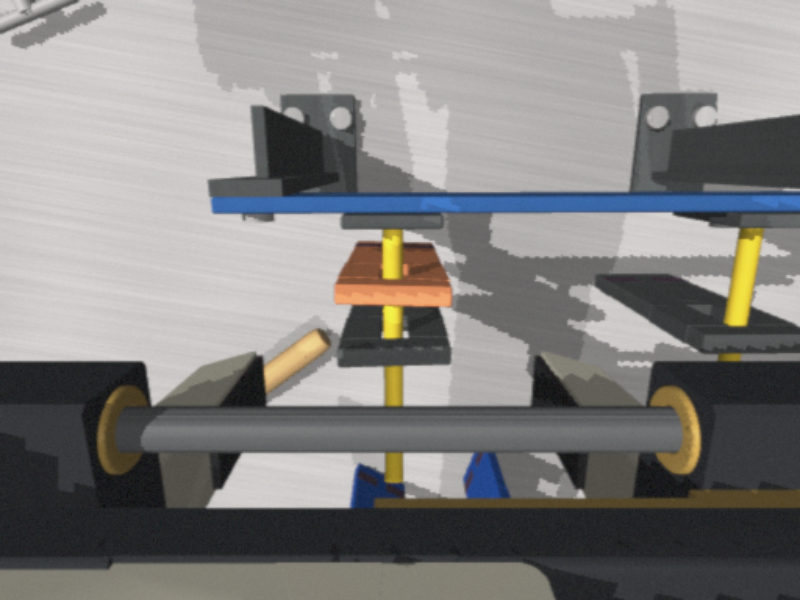

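```bash
python3 -m crank '{"dp":[[-0.08,-0.03,0],[0,0,0.5],[0,0,0.8],[0,0,0.7],[0,0,0.2],[0,0,0],[0,0,0],[0,0,0]],"angular":[[0,0,-0.04],[0,0,0],[0,0,0],[0,0,0],[0,0,0],[0,0,0],[0,0,0],[0,0,0]]}' 0; python3 calc.py .560 .203 .162 -1.4; python3 - <<'E'
from h import *
W=cam("wrist"); cv2.imwrite("pics/w12.png",cv2.resize(W["image"][:,:,::-1],(800,600)))
E
```

```text
clock: 12.18
tool_pos: [0.5601, 0.2057, 0.1649]
tool_rot: [0.766, -0.643, 0.0, -0.001]
wrist_force: [0.1, 0.1, 0.8]
gripper_width: 0.999
tcp [0.5601 0.2057 0.1649] t 12.18 w 0.999 F [0.1 0.1 0.8]
dp tool mm [2.6 0.6 2.9] shares of 30mm [0.09 0.02 0.1 ]
rot deg [-0.12  0.03  0.14] q [ 0.13  0.57 -0.71  1.76  0.44  0.98 -2.15]
```

View pics/w12.png

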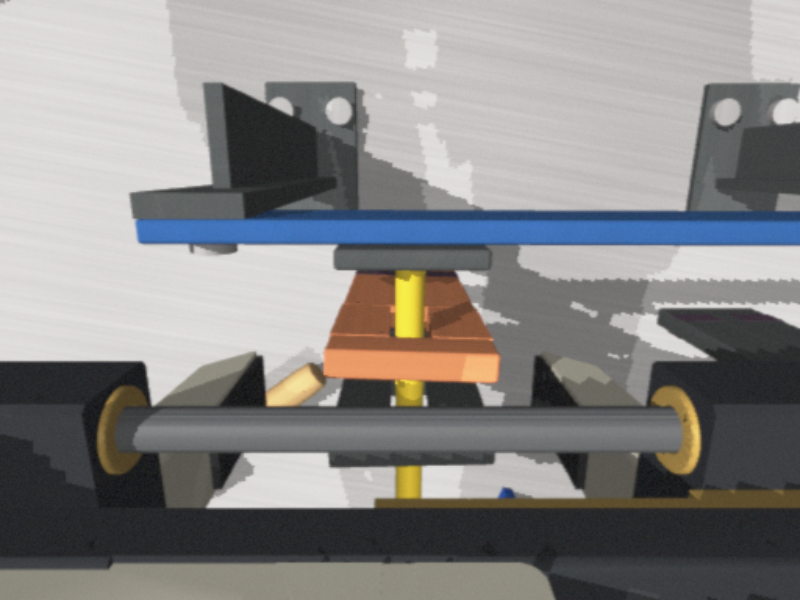

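```bash
python3 -m crank '{"dp":[[0,0,0.08],[0,0,0],[0,0,0],[0,0,0],[0,0,0]],"angular":[[0,0,0],[0,0,0],[0,0,0],[0,0,0],[0,0,0]]}' 0; python3 calc.py .560 .203 .162 -1.4; python3 - <<'E'
from h import *
W=cam("wrist"); cv2.imwrite("pics/w13.png",cv2.resize(W["image"][:,:,::-1],(800,600)))
E
```

```text
clock: 12.65
tool_pos: [0.5593, 0.2052, 0.1613]
tool_rot: [0.766, -0.643, 0.0, -0.0]
wrist_force: [-0.3, -0.1, 0.2]
gripper_width: 1.001
tcp [0.5593 0.2052 0.1613] t 12.65 w 1.001 F [-0.3 -0.1  0.2]
dp tool mm [ 2.3 -0.3 -0.7] shares of 30mm [ 0.08 -0.01 -0.02]
rot deg [-0.02 -0.    0.15] q [ 0.13  0.57 -0.71  1.76  0.44  0.97 -2.15]
```

View pics/w13.png

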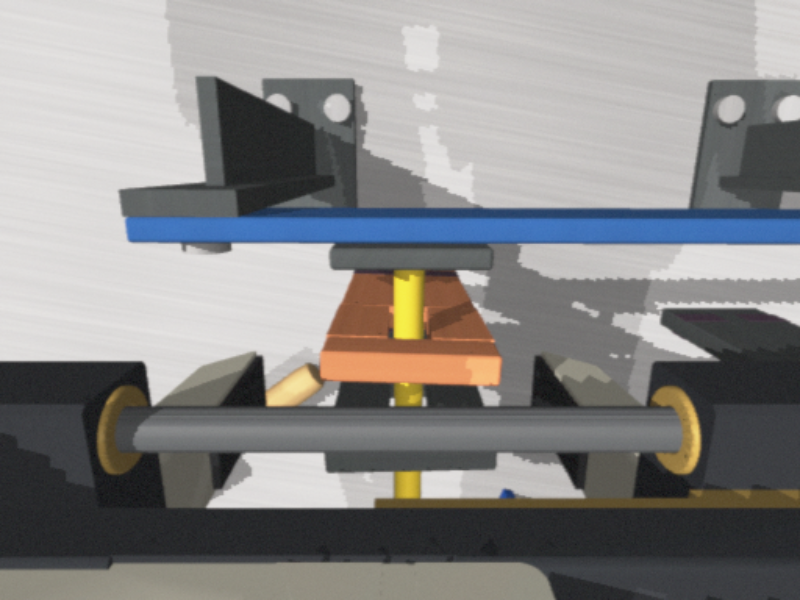

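```bash
python3 -m crank '{"dp":[[0.085,0,0],[0,0,0],[0,0,0],[0,0,0],[0,0,0]],"angular":[[0,0,0.04],[0,0,0],[0,0,0],[0,0,0],[0,0,0]]}' 0; python3 calc.py .560 .203 .162 -1.4; python3 - <<'E'
from h import *
W=cam("wrist"); cv2.imwrite("pics/w14.png",cv2.resize(W["image"][:,:,::-1],(800,600)))
E
```

```text
clock: 13.12
tool_pos: [0.5596, 0.2027, 0.1611]
tool_rot: [0.765, -0.644, -0.0, -0.0]
wrist_force: [0.5, -0.3, -0.1]
gripper_width: 1.001
tcp [0.5596 0.2027 0.1611] t 13.12 w 1.001 F [ 0.5 -0.3 -0.1]
dp tool mm [-0.2 -0.4 -0.9] shares of 30mm [-0.01 -0.01 -0.03]
rot deg [-0.    0.   -0.01] q [ 0.14  0.57 -0.71  1.76  0.44  0.97 -2.15]
```

View pics/w14.png

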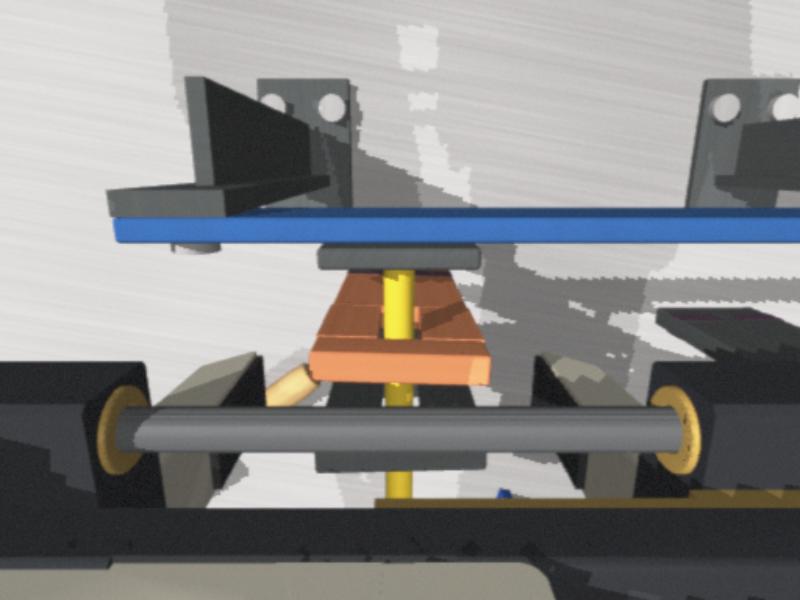

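Centred (wire 399, bar 315–486). Close, lift 17 mm.

```bash
python3 -m crank '{"dp":[[0,0,0],[0,0,0],[0,0,0],[0,0,0],[0,0,0],[0,0,0],[0,0,0],[0,0,0]],"angular":[[0,0,0],[0,0,0],[0,0,0],[0,0,0],[0,0,0],[0,0,0],[0,0,0],[0,0,0]]}' 1; python3 -m crank '{"dp":[[0,0,0],[0,0,0]],"angular":[[0,0,0],[0,0,0]]}' 1; python3 -m crank '{"dp":[[0,0,-0.2],[0,0,-0.3],[0,0,-0.07],[0,0,0],[0,0,0]],"angular":[[0,0,0],[0,0,0],[0,0,0],[0,0,0],[0,0,0]]}' 1; python3 calc.py .560 .203 .162 -1.4
```

```text
clock: 13.83
tool_pos: [0.5597, 0.2026, 0.1612]
tool_rot: [0.765, -0.644, 0.0, 0.0]
wrist_force: [0.0, -0.3, 0.5]
gripper_width: 0.476
clock: 14.0
tool_pos: [0.5597, 0.2026, 0.1611]
tool_rot: [0.765, -0.644, 0.0, 0.0]
wrist_force: [-0.3, -0.8, -0.7]
gripper_width: 0.475
clock: 14.42
tool_pos: [0.5598, 0.2026, 0.1785]
tool_rot: [0.765, -0.644, 0.0, -0.0]
wrist_force: [-0.7, 0.5, -3.2]
gripper_width: 0.477
tcp [0.5598 0.2026 0.1785] t 14.42 w 0.477 F [-0.7  0.5 -3.2]
dp tool mm [-0.3 -0.3 16.5] shares of 30mm [-0.01 -0.01  0.55]
rot deg [-0.03 -0.01 -0.02] q [ 0.14  0.55 -0.72  1.75  0.42  1.   -2.13]
```

```bash
python3 -m crank '{"dp":[[0,0.3,0],[0,0.5,0],[0,0.5,0],[0,0.5,0],[0,0.5,0],[0,0.4,0],[0,0.15,0],[0,0,0]],"angular":[[0,0,0],[0,0,0],[0,0,0],[0,0,0],[0,0,0],[0,0,0],[0,0,0],[0,0,0]]}' 1; python3 calc.py .501 .0494 .179 -1.391;  python3 - <<'E'
from h import *
W=cam("wrist"); cv2.imwrite("pics/w15.png",cv2.resize(W["image"][:,:,::-1],(800,600)))
E
```

```text
clock: 15.08
tool_pos: [0.4738, 0.1877, 0.178]
tool_rot: [0.765, -0.644, 0.0, 0.001]
wrist_force: [0.4, 0.2, -2.6]
gripper_width: 0.478
tcp [0.4738 0.1877 0.178 ] t 15.08 w 0.478 F [ 0.4  0.2 -2.6]
dp tool mm [140.9  -3.2  -0.8] shares of 30mm [ 4.7  -0.11 -0.03]
rot deg [ 0.06 -0.06 -0.48] q [ 0.21  0.41 -0.77  1.96  0.36  0.92 -2.15]
```

View pics/w15.png

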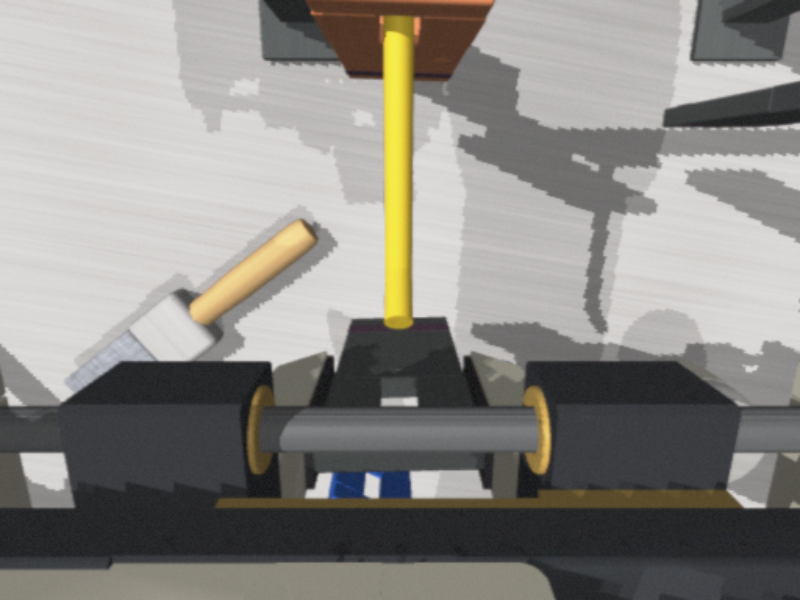

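```bash
python3 -m crank '{"dp":[[0.6,-0.1,0],[1,0,0],[1,0,0],[1,0,0],[0.8,0,0],[0.3,0,0],[0,0,-0.03],[0,0,0]],"angular":[[0,0,-0.12],[0,0,0],[0,0,0],[0,0,0],[0,0,0],[0,0,0],[0,0,0],[0,0,0]]}' 1; python3 -m crank '{"dp":[[0,0,0],[0,0,0],[0,0,0],[0,0,0]],"angular":[[0,0,0],[0,0,0],[0,0,0],[0,0,0]]}' 1;python3 calc.py .5011 .0493 .179 -1.390;  python3 - <<'E'
from h import *
W=cam("wrist"); cv2.imwrite("pics/w16.png",cv2.resize(W["image"][100:320,150:360,::-1],None,fx=2.7,fy=2.7))
E
```

```text
clock: 15.8
tool_pos: [0.504, 0.0501, 0.1793]
tool_rot: [0.767, -0.642, -0.0, -0.001]
wrist_force: [0.7, 1.8, -3.7]
gripper_width: 0.477
clock: 16.13
tool_pos: [0.5032, 0.0511, 0.1792]
tool_rot: [0.768, -0.64, -0.0, -0.0]
wrist_force: [0.2, 0.3, -4.3]
gripper_width: 0.474
tcp [0.5032 0.0511 0.1792] t 16.13 w 0.474 F [ 0.2  0.3 -4.3]
dp tool mm [1.4 2.4 0.2] shares of 30mm [0.05 0.08 0.01]
rot deg [-0.01  0.02  0.01] q [ 0.47  0.39 -0.75  1.97  0.34  0.91 -1.84]
```

View pics/w16.png

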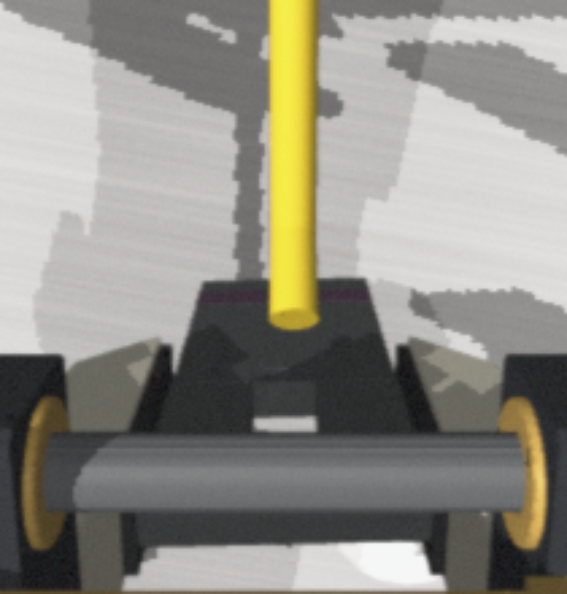

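```bash
python3 -m crank '{"dp":[[0.045,0,0],[0,0,0],[0,-0.4,0],[0,-0.4,0],[0,-0.2,0],[0,0,0]],"angular":[[0,0,0],[0,0,0],[0,0,0],[0,0,0],[0,0,0],[0,0,0]]}' 1; python3 calc.py .561 .0597 .179 -1.390;  python3 - <<'E'
from h import *
W=cam("wrist"); cv2.imwrite("pics/w17.png",cv2.resize(W["image"][100:320,150:360,::-1],None,fx=2.7,fy=2.7))
E
```

```text
clock: 16.68
tool_pos: [0.5344, 0.0542, 0.1793]
tool_rot: [0.767, -0.641, 0.0, -0.001]
wrist_force: [-0.0, -0.4, -2.6]
gripper_width: 0.478
tcp [0.5344 0.0542 0.1793] t 16.68 w 0.478 F [-0.  -0.4 -2.6]
dp tool mm [ -0.7 -27.1   0.3] shares of 30mm [-0.02 -0.9   0.01]
rot deg [-0.08  0.04 -0.12] q [ 0.43  0.45 -0.73  1.89  0.36  0.94 -1.86]
```

View pics/w17.png

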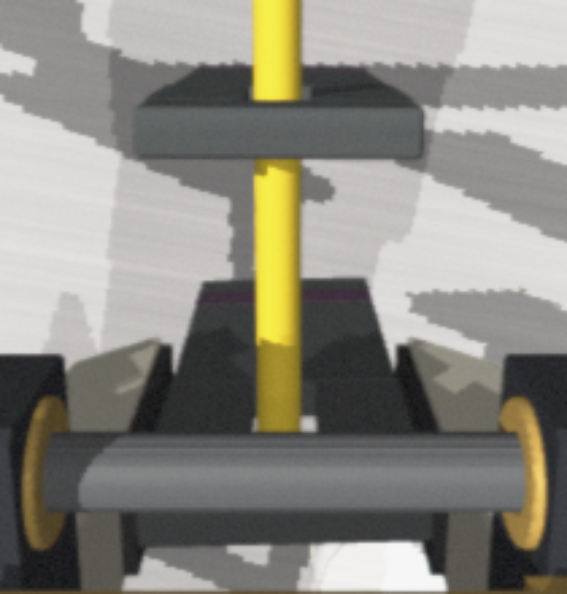

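```bash
python3 -m crank '{"dp":[[-0.025,0,0],[0,-0.3,0],[0,-0.4,0],[0,-0.15,0],[0,0,0],[0,0,0],[0,0,0]],"angular":[[0,0,0],[0,0,0],[0,0,0],[0,0,0],[0,0,0],[0,0,0],[0,0,0]]}' 1; python3 calc.py .561 .0597 .1615 -1.390;  python3 - <<'E'
from h import *
W=cam("wrist"); cv2.imwrite("pics/w18.png",cv2.resize(W["image"][100:320,150:360,::-1],None,fx=2.7,fy=2.7))
E
```

```text
clock: 17.32
tool_pos: [0.5573, 0.0591, 0.1789]
tool_rot: [0.768, -0.641, -0.0, 0.0]
wrist_force: [-0.2, -1.1, -2.7]
gripper_width: 0.48
tcp [0.5573 0.0591 0.1789] t 17.32 w 0.48 F [-0.2 -1.1 -2.7]
dp tool mm [ 0.1 -3.7 17.4] shares of 30mm [ 0.   -0.12  0.58]
rot deg [ 0.06  0.   -0.09] q [ 0.4   0.49 -0.71  1.84  0.38  0.96 -1.87]
```

View pics/w18.png

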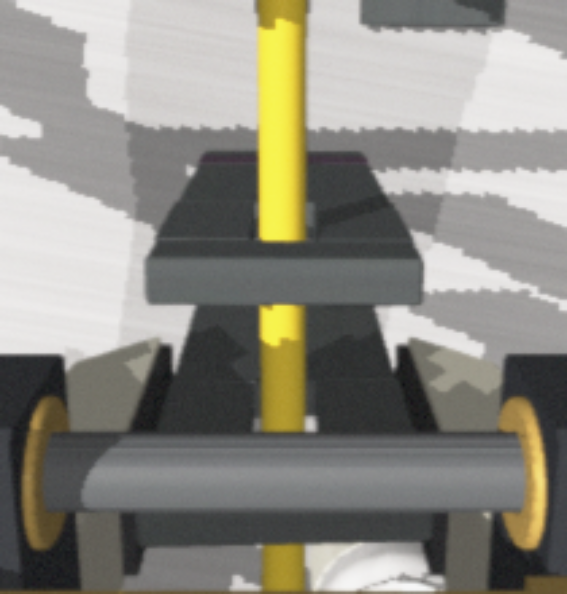

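```bash
python3 -m crank '{"dp":[[0,0,0.2],[0,0,0.2],[0,0,0.13],[0,0,0],[0,0,0]],"angular":[[0,0,0],[0,0,0],[0,0,0],[0,0,0],[0,0,0]]}' 1;  python3 -m crank '{"dp":[[0,0,0.03],[0,0,0],[0,0,0]],"angular":[[0,0,0],[0,0,0],[0,0,0]]}' 1
```

```text
clock: 17.78
tool_pos: [0.5575, 0.0591, 0.1626]
tool_rot: [0.767, -0.641, -0.0, 0.0]
wrist_force: [0.4, 0.1, -4.0]
gripper_width: 0.475
clock: 18.03
tool_pos: [0.5582, 0.0592, 0.1625]
tool_rot: [0.767, -0.641, 0.0, -0.0]
wrist_force: [-0.4, -0.4, -3.7]
gripper_width: 0.477
```

```bash
python3 -m crank '{"dp":[[0,0,0.03],[0,0,0],[0,0,0]],"angular":[[0,0,0],[0,0,0],[0,0,0]]}' 1;  python3 -m crank '{"dp":[[0,0,0.02],[0,0,0],[0,0,0]],"angular":[[0,0,0],[0,0,0],[0,0,0]]}' 1
```

```text
clock: 18.28
tool_pos: [0.5581, 0.0592, 0.1615]
tool_rot: [0.767, -0.641, 0.0, -0.0]
wrist_force: [-0.1, -0.3, -3.5]
gripper_width: 0.479
clock: 18.53
tool_pos: [0.5582, 0.0592, 0.1611]
tool_rot: [0.767, -0.641, 0.0, -0.0]
wrist_force: [-1.2, -1.3, -0.4]
gripper_width: 0.474
```

Touched (load nearly off). A hair more, then release and lift.

```bash
python3 -m crank '{"dp":[[0,0,0.012],[0,0,0],[0,0,0]],"angular":[[0,0,0],[0,0,0],[0,0,0]]}' 1;  python3 -m crank '{"dp":[[0,0,0],[0,0,0],[0,0,0],[0,0,0],[0,0,0]],"angular":[[0,0,0],[0,0,0],[0,0,0],[0,0,0],[0,0,0]]}' 0;  python3 -m crank '{"dp":[[0,0,-0.4],[0,0,-0.7],[0,0,-0.8],[0,0,-0.3]],"angular":[[0,0,0],[0,0,0],[0,0,0],[0,0,0]]}' 0; python3 calc.py .584 .2071 .228 -1.4; python3 - <<'E'
from h import *
W=cam("wrist"); cv2.imwrite("pics/w19.png",cv2.resize(W["image"][:,:,::-1],(800,600)))
E
```

```text
clock: 18.78
tool_pos: [0.5582, 0.0592, 0.1609]
tool_rot: [0.767, -0.641, 0.0, -0.0]
wrist_force: [-2.0, -0.2, 2.7]
gripper_width: 0.479
clock: 19.2
tool_pos: [0.5581, 0.0592, 0.1604]
tool_rot: [0.767, -0.641, 0.0, -0.0]
wrist_force: [0.2, 0.0, -0.1]
gripper_width: 0.79
clock: 19.53
tool_pos: [0.5597, 0.06, 0.2302]
tool_rot: [0.768, -0.641, 0.002, -0.002]
wrist_force: [0.7, 0.4, -0.5]
gripper_width: 0.997
tcp [0.5597 0.06   0.2302] t 19.53 w 0.997 F [ 0.7  0.4 -0.5]
dp tool mm [-140.4  -50.1    2.4] shares of 30mm [-4.68 -1.67  0.08]
rot deg [-0.27 -0.01  0.49] q [ 0.43  0.43 -0.75  1.79  0.33  1.05 -1.83]
```

View pics/w19.png

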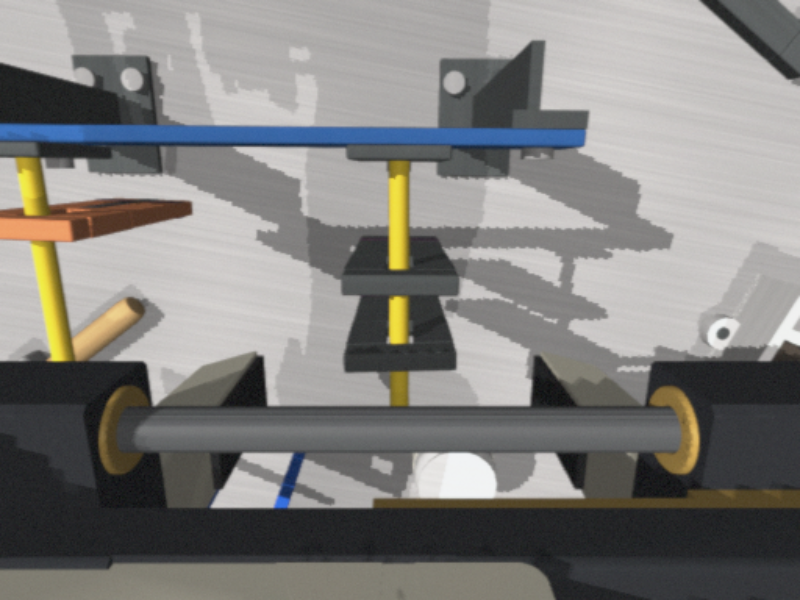

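```bash
python3 -m crank '{"dp":[[-0.7,-0.3,0],[-0.9,-0.4,0],[-0.9,-0.4,0],[-0.9,-0.4,0],[-0.8,-0.17,0],[-0.48,0,0],[0,0,0],[0,0,0]],"angular":[[0,0,0.1],[0,0,0],[0,0,0],[0,0,0],[0,0,0],[0,0,0],[0,0,0],[0,0,0]]}' 0;python3 -m crank '{"dp":[[0,0,0],[0,0,0],[0,0,0],[0,0,0]],"angular":[[0,0,0],[0,0,0],[0,0,0],[0,0,0]]}' 0; python3 calc.py .584 .2071 .162 -1.4; python3 - <<'E'
from h import *
W=cam("wrist"); cv2.imwrite("pics/w20.png",cv2.resize(W["image"][:,:,::-1],(800,600)))
E
```

```text
clock: 20.25
tool_pos: [0.5824, 0.2062, 0.2259]
tool_rot: [0.766, -0.643, -0.0, 0.001]
wrist_force: [0.8, -0.7, -0.3]
gripper_width: 0.997
clock: 20.58
tool_pos: [0.5836, 0.2045, 0.2265]
tool_rot: [0.765, -0.645, 0.0, 0.0]
wrist_force: [0.4, -0.1, -0.4]
gripper_width: 1.0
tcp [0.5836 0.2045 0.2265] t 20.58 w 1.0 F [ 0.4 -0.1 -0.4]
dp tool mm [-2.5 -0.8 64.5] shares of 30mm [-0.08 -0.03  2.15]
rot deg [-0.01 -0.04 -0.05] q [ 0.15  0.54 -0.74  1.65  0.39  1.11 -2.09]
```

View pics/w20.png

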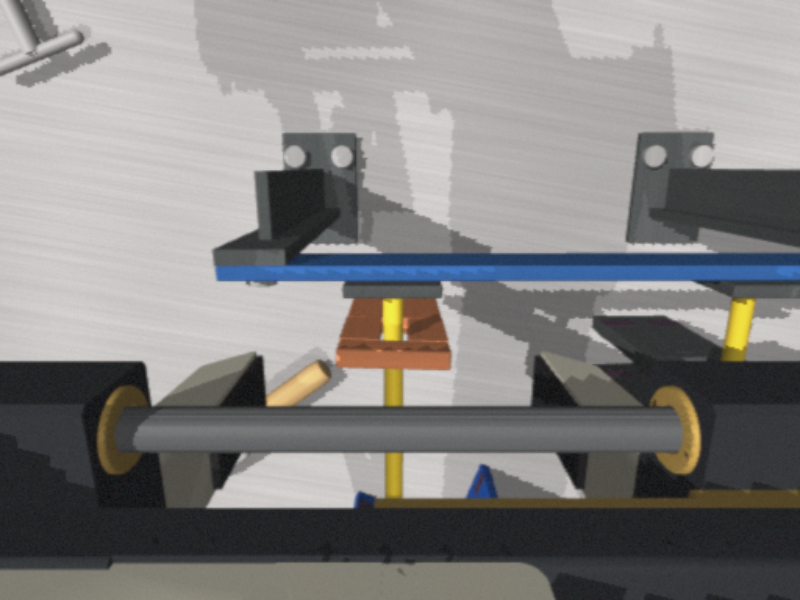

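```bash
python3 -m crank '{"dp":[[-0.05,0,0],[0,0,0.5],[0,0,0.7],[0,0,0.7],[0,0,0.2],[0,0,0],[0,0,0],[0,0,0]],"angular":[[0,0,0],[0,0,0],[0,0,0],[0,0,0],[0,0,0],[0,0,0],[0,0,0],[0,0,0]]}' 0;python3 -m crank '{"dp":[[0,0,0],[0,0,0],[0,0,0]],"angular":[[0,0,0],[0,0,0],[0,0,0]]}' 0; python3 calc.py .584 .2071 .1615 -1.4; python3 - <<'E'
from h import *
W=cam("wrist"); cv2.imwrite("pics/w21.png",cv2.resize(W["image"][:,:,::-1],(800,600)))
E
```

```text
clock: 21.3
tool_pos: [0.5838, 0.2082, 0.1648]
tool_rot: [0.765, -0.644, 0.0, -0.001]
wrist_force: [-1.0, -0.5, 0.5]
gripper_width: 1.0
clock: 21.55
tool_pos: [0.5834, 0.2077, 0.1643]
tool_rot: [0.765, -0.644, 0.0, -0.001]
wrist_force: [-0.1, 0.1, 0.1]
gripper_width: 0.998
tcp [0.5834 0.2077 0.1643] t 21.55 w 0.998 F [-0.1  0.1  0.1]
dp tool mm [ 0.7 -0.4  2.8] shares of 30mm [ 0.02 -0.01  0.09]
rot deg [-0.08  0.    0.06] q [ 0.12  0.6  -0.7   1.7   0.45  1.   -2.14]
```

View pics/w21.png

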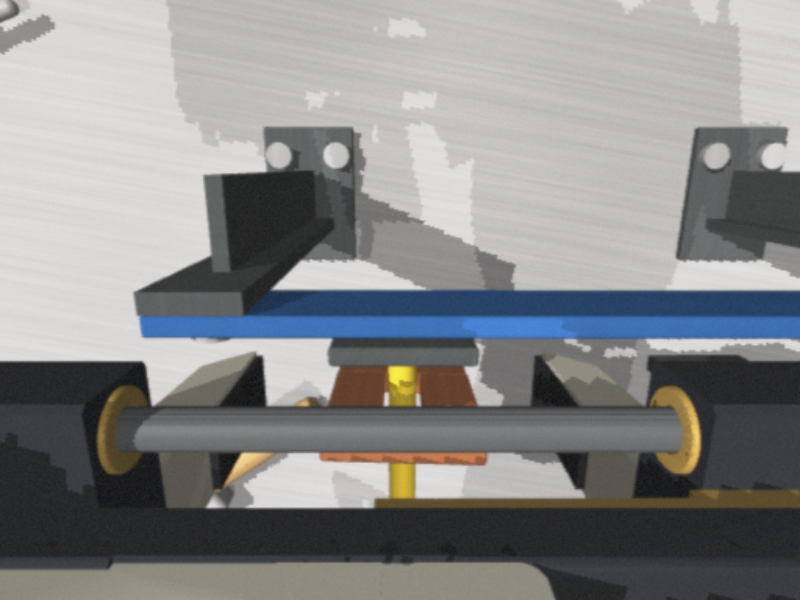

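```bash
python3 -m crank '{"dp":[[0.03,0,0.08],[0,0,0],[0,0,0],[0,0,0]],"angular":[[0,0,0],[0,0,0],[0,0,0],[0,0,0]]}' 0;python3 -m crank '{"dp":[[0,0,0],[0,0,0],[0,0,0],[0,0,0],[0,0,0],[0,0,0],[0,0,0],[0,0,0]],"angular":[[0,0,0],[0,0,0],[0,0,0],[0,0,0],[0,0,0],[0,0,0],[0,0,0],[0,0,0]]}' 1; python3 -m crank '{"dp":[[0,0,0],[0,0,0]],"angular":[[0,0,0],[0,0,0]]}' 1;  python3 -m crank '{"dp":[[0,0,-0.2],[0,0,-0.3],[0,0,-0.07],[0,0,0],[0,0,0]],"angular":[[0,0,0],[0,0,0],[0,0,0],[0,0,0],[0,0,0]]}' 1; python3 calc.py .584 .2071 .162 -1.4
```

```text
clock: 21.93
tool_pos: [0.5831, 0.2066, 0.1609]
tool_rot: [0.765, -0.644, -0.0, 0.0]
wrist_force: [-0.4, 0.1, 0.6]
gripper_width: 1.002
clock: 22.6
tool_pos: [0.5831, 0.2067, 0.1611]
tool_rot: [0.765, -0.644, 0.0, 0.0]
wrist_force: [-0.6, 1.4, 1.0]
gripper_width: 0.474
clock: 22.77
tool_pos: [0.5831, 0.2068, 0.1611]
tool_rot: [0.765, -0.644, -0.0, -0.0]
wrist_force: [0.3, 0.4, -0.2]
gripper_width: 0.48
clock: 23.18
tool_pos: [0.5832, 0.2066, 0.1785]
tool_rot: [0.765, -0.644, 0.0, -0.0]
wrist_force: [-0.1, 0.0, -5.1]
gripper_width: 0.478
tcp [0.5832 0.2066 0.1785] t 23.18 w 0.478 F [-0.1  0.  -5.1]
dp tool mm [-0.3 -0.8 16.5] shares of 30mm [-0.01 -0.03  0.55]
rot deg [-0.03 -0.01  0.06] q [ 0.13  0.59 -0.71  1.69  0.44  1.03 -2.12]
```

```bash
python3 -m crank '{"dp":[[0,0.3,0],[0,0.5,0],[0,0.5,0],[0,0.5,0],[0,0.5,0],[0,0.3,0],[0,0,0],[0,0,0]],"angular":[[0,0,0],[0,0,0],[0,0,0],[0,0,0],[0,0,0],[0,0,0],[0,0,0],[0,0,0]]}' 1; python3 calc.py .476 .1885 .179 -1.4;  python3 - <<'E'
from h import *
W=cam("wrist"); cv2.imwrite("pics/w22.png",cv2.resize(W["image"][:,:,::-1],(800,600)))
E
```

```text
clock: 23.85
tool_pos: [0.5063, 0.1931, 0.1784]
tool_rot: [0.765, -0.644, 0.0, -0.0]
wrist_force: [0.5, 0.5, -4.1]
gripper_width: 0.472
tcp [0.5063 0.1931 0.1784] t 23.85 w 0.472 F [ 0.5  0.5 -4.1]
dp tool mm [-0.6 30.6 -0.7] shares of 30mm [-0.02  1.02 -0.02]
rot deg [-0.04 -0.03  0.08] q [ 0.18  0.46 -0.75  1.88  0.39  0.95 -2.15]
```

View pics/w22.png

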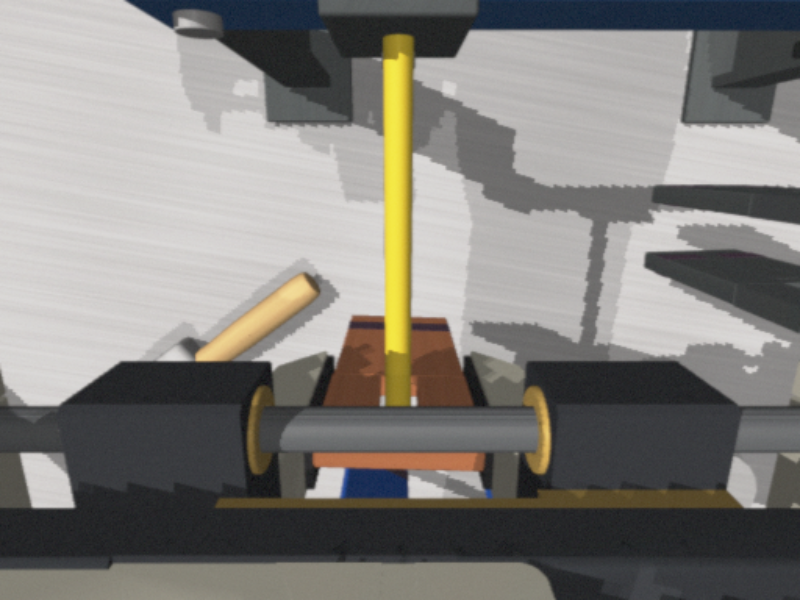

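```bash
python3 -m crank '{"dp":[[0,0.5,0],[0,0.5,0],[0,0,-0.5],[0,0,-0.9],[0,0,-0.9],[0,0,-0.9],[0,0,-0.4],[0,0,0]],"angular":[[0,0,0],[0,0,0],[0,0,0],[0,0,0],[0,0,0],[0,0,0],[0,0,0],[0,0,0]]}' 1; python3 calc.py .568 -.2705 .28 -1.783
```

```text
clock: 24.57
tool_pos: [0.4792, 0.1893, 0.2892]
tool_rot: [0.765, -0.644, 0.002, -0.003]
wrist_force: [0.8, 0.3, -3.4]
gripper_width: 0.476
tcp [0.4792 0.1893 0.2892] t 24.57 w 0.476 F [ 0.8  0.3 -3.4]
dp tool mm [468.3  -8.9   8.9] shares of 30mm [15.61 -0.3   0.3 ]
rot deg [-0.37  0.12 21.99] q [ 0.29  0.27 -0.84  1.83  0.23  1.13 -2.03]
```

```bash
python3 -m crank '{"dp":[[0.6,0,0],[1,0,0],[1,0,0],[1,0,0],[1,0,0],[1,0,0],[1,0,0],[1,0,0]],"angular":[[0,0,0],[0,0,0],[0,0,0],[0,0,0],[0,0,0],[0,0,0],[0,0,0],[0,0,0]]}' 1;python3 -m crank '{"dp":[[1,0,0],[1,0,0],[1,0,0],[1,0,0],[1,0,0],[1,0,0],[0.8,0,0],[0.5,0,0]],"angular":[[0,0,0],[0,0,0],[0,0,0],[0,0,0],[0,0,0],[0,0,0],[0,0,0],[0,0,0]]}' 1; python3 calc.py .568 -.2705 .28 -1.783; python3 -m crank '{"dp":[[0,0,0],[0,0,0],[0,0,0],[0,0,0],[0,0,0],[0,0,0],[0,0,0],[0,0,0]],"angular":[[0,0,0.7],[0,0,0.9],[0,0,1],[0,0,1],[0,0,1],[0,0,0.6],[0,0,0.3],[0,0,0]]}' 1; python3 -m crank '{"dp":[[0,0,0],[0,0,0]],"angular":[[0,0,0],[0,0,0]]}' 1;  python3 calc.py .568 -.2705 .20 -1.783;  python3 - <<'E'
from h import *
W=cam("wrist"); cv2.imwrite("pics/w23.png",cv2.resize(W["image"][:,:,::-1],(800,600)))
T=cam("top"); cv2.imwrite("pics/t23.png",cv2.resize(T["image"][:,:,::-1],(800,600)))
E
```

```text
clock: 25.23
tool_pos: [0.5151, -0.0382, 0.2842]
tool_rot: [0.765, -0.644, -0.001, 0.001]
wrist_force: [0.4, 0.2, -3.5]
gripper_width: 0.478
clock: 25.9
tool_pos: [0.5521, -0.2563, 0.2833]
tool_rot: [0.764, -0.645, -0.001, 0.001]
wrist_force: [-0.7, 0.0, -3.6]
gripper_width: 0.481
tcp [ 0.5521 -0.2563  0.2833] t 25.9 w 0.481 F [-0.7  0.  -3.6]
dp tool mm [ 16.7 -13.3   3.3] shares of 30mm [ 0.56 -0.44  0.11]
rot deg [ 1.800e-01 -1.000e-02  2.178e+01] q [ 0.85  0.43 -0.61  1.61  0.26  1.18 -1.22]
clock: 26.57
tool_pos: [0.5529, -0.2514, 0.2848]
tool_rot: [-0.629, 0.778, 0.001, -0.0]
wrist_force: [0.8, -0.4, -4.2]
gripper_width: 0.478
clock: 26.73
tool_pos: [0.5532, -0.2519, 0.2857]
tool_rot: [-0.629, 0.778, 0.0, -0.0]
wrist_force: [-0.6, -0.4, -4.2]
gripper_width: 0.477
tcp [ 0.5532 -0.2519  0.2857] t 26.73 w 0.477 F [-0.6 -0.4 -4.2]
dp tool mm [ 15.1 -18.5  85.6] shares of 30mm [ 0.5  -0.62  2.85]
rot deg [0.04 0.02 0.09] q [ 0.79  0.41 -0.54  1.62  0.22  1.18 -1.58]
```

View pics/w23.png

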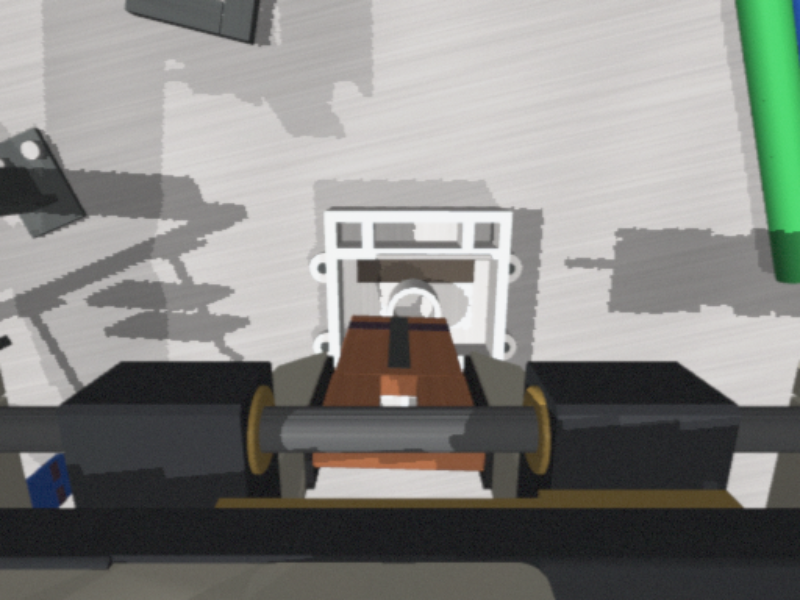

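View pics/t23.png

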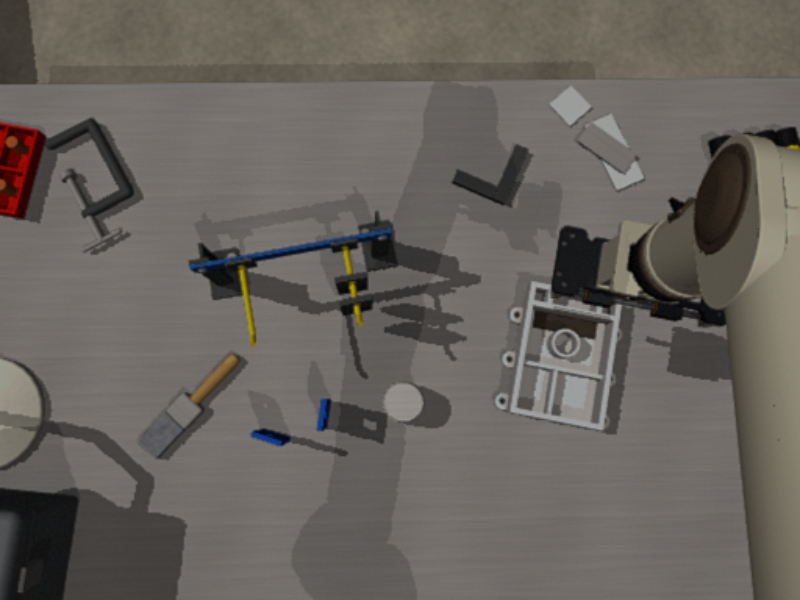

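```bash
python3 - <<'E'
from h import *
W=cam("wrist");k=1.5625
i=W["image"][120:180,190:350,::-1]; cv2.imwrite("pics/w24.png",cv2.resize(i,None,fx=5,fy=5,interpolation=cv2.INTER_CUBIC))
P=[onz(W,u/k,v/k,.045) for u,v in((373,222),(463,222),(463,248),(373,248))]; print(np.round(P,4),np.mean(P,0).round(4))
E
```

```text
[[ 0.587  -0.2382  0.045 ]
 [ 0.5728 -0.3045  0.045 ]
 [ 0.5533 -0.301   0.045 ]
 [ 0.5678 -0.2338  0.045 ]] [ 0.5702 -0.2694  0.045 ]
```

View pics/w24.png

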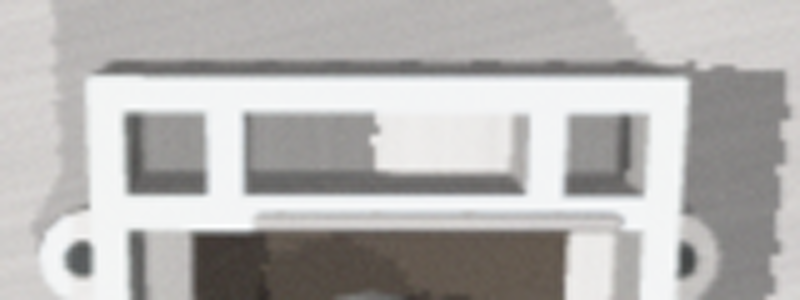

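```bash
python3 calc.py .568 -.270 .152 -1.783; python3 -m crank '{"dp":[[0.25,-0.31,0],[0.23,-0.3,0.3],[0,0,0.9],[0,0,0.9],[0,0,0.9],[0,0,0.9],[0,0,0.5],[0,0,0]],"angular":[[0,0,0],[0,0,0],[0,0,0],[0,0,0],[0,0,0],[0,0,0],[0,0,0],[0,0,0]]}' 1; python3 -m crank '{"dp":[[0,0,0],[0,0,0],[0,0,0]],"angular":[[0,0,0],[0,0,0],[0,0,0]]}' 1;  python3 calc.py .568 -.27 .15 -1.783;  python3 - <<'E'
from h import *
W=cam("wrist"); cv2.imwrite("pics/w25.png",cv2.resize(W["image"][:,:,::-1],(800,600)))
T=cam("scene"); cv2.imwrite("pics/s25.png",cv2.resize(T["image"][200:350,60:260,::-1],(800,600)))
T=cam("top"); cv2.imwrite("pics/t25.png",cv2.resize(T["image"][150:290,290:470,::-1],(771,600)))
E
```

```text
tcp [ 0.5532 -0.2522  0.2861] t 26.88 w 0.478 F [ 0.3  0.6 -3.8]
dp tool mm [ 14.3 -18.2 134.1] shares of 30mm [ 0.48 -0.61  4.47]
rot deg [0.   0.01 0.04] q [ 0.79  0.41 -0.54  1.62  0.22  1.18 -1.58]
clock: 27.55
tool_pos: [0.5651, -0.2693, 0.1498]
tool_rot: [-0.628, 0.778, 0.003, -0.002]
wrist_force: [-1.2, -0.2, -4.2]
gripper_width: 0.48
clock: 27.8
tool_pos: [0.5695, -0.2706, 0.1562]
tool_rot: [-0.628, 0.778, -0.002, 0.001]
wrist_force: [-0.3, 0.9, -3.0]
gripper_width: 0.48
tcp [ 0.5695 -0.2706  0.1562] t 27.8 w 0.48 F [-0.3  0.9 -3. ]
dp tool mm [-0.2  1.6  6.2] shares of 30mm [-0.01  0.05  0.21]
rot deg [-0.2  -0.04  0.01] q [ 0.76  0.58 -0.49  1.68  0.32  0.96 -1.63]
```

View pics/w25.png

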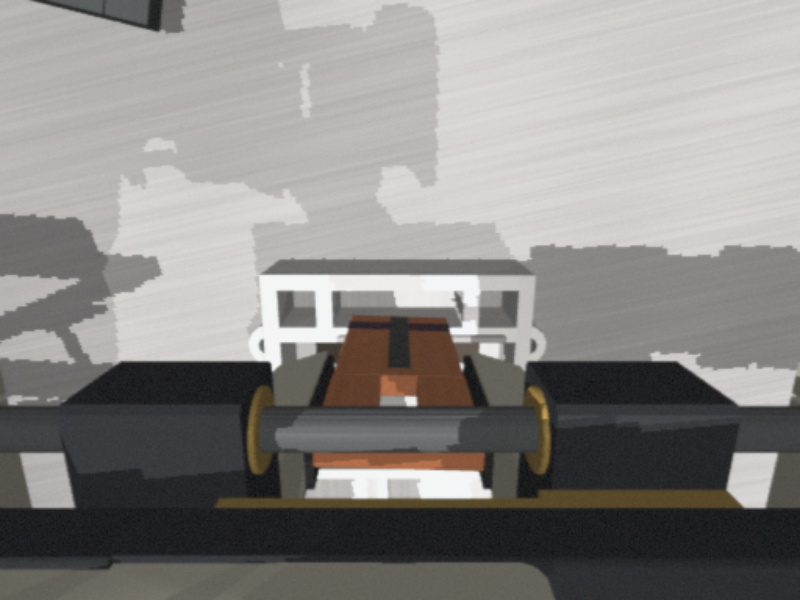

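View pics/s25.png

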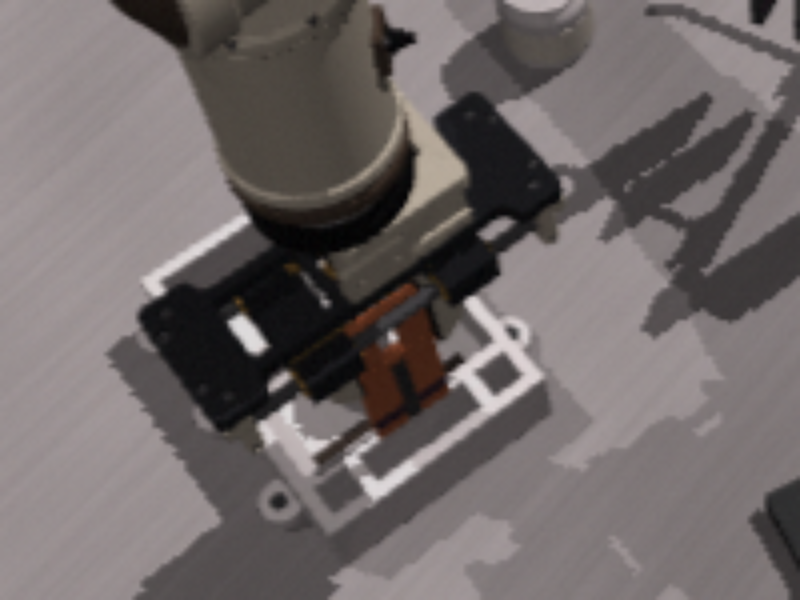

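View pics/t25.png

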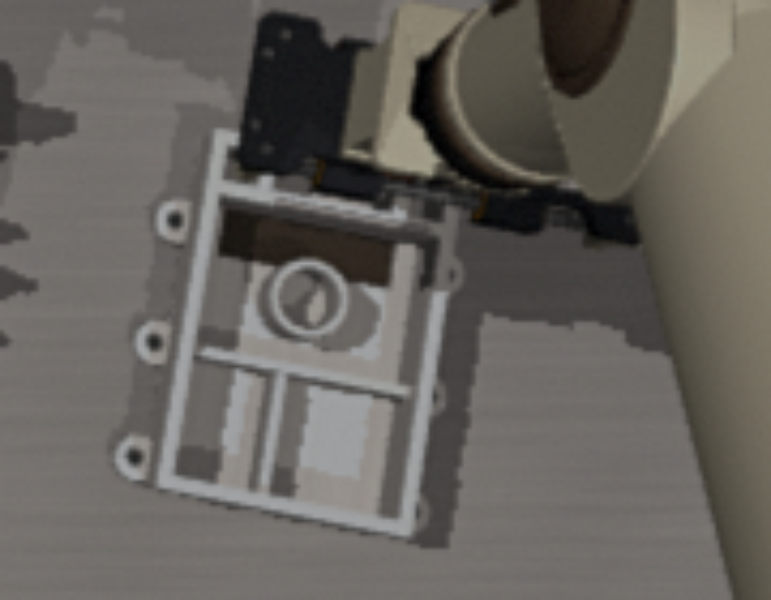

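```bash
python3 -m crank '{"dp":[[0,0,0],[0,0,0],[0,0,0]],"angular":[[0,0,0],[0,0,0],[0,0,0]]}' 1;  python3 calc.py .568 -.27 .15 -1.783;  python3 - <<'E'
from h import *
W=cam("wrist"); cv2.imwrite("pics/w26.png",cv2.resize(W["image"][160:320,150:360,::-1],None,fx=3.6,fy=3.6,interpolation=cv2.INTER_CUBIC))
E
```

```text
clock: 28.2
tool_pos: [0.5681, -0.2702, 0.1545]
tool_rot: [-0.628, 0.778, -0.0, 0.0]
wrist_force: [0.3, 0.3, -3.5]
gripper_width: 0.473
tcp [ 0.5681 -0.2702  0.1545] t 28.2 w 0.473 F [ 0.3  0.3 -3.5]
dp tool mm [-0.2  0.2  4.5] shares of 30mm [-0.01  0.01  0.15]
rot deg [-0.02 -0.01  0.01] q [ 0.76  0.58 -0.49  1.68  0.32  0.96 -1.63]
```

View pics/w26.png

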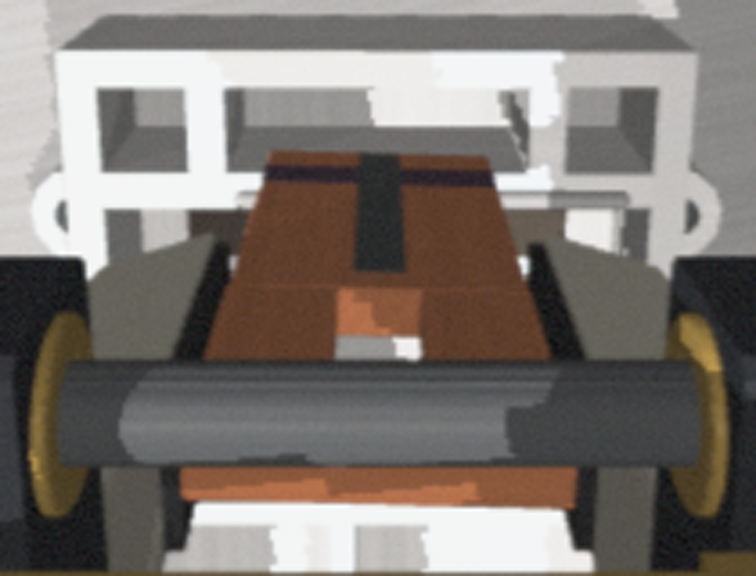

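```bash
python3 - <<'E'
from h import *
from scipy.spatial.transform import Rotation as Rn
W=cam("wrist"); s=arm.read_state(); R=Rn.from_quat(s["tool_rot"]).as_matrix()
f=lambda x,y,z:onz(W,150+x/3.6,160+y/3.6,z)
P=[f(228,88,.045),f(527,88,.045),f(527,172,.045),f(228,172,.045)]; print(np.round(P,4),np.mean(P,0).round(4))
B=[f(272,152,.0695),f(488,157,.0695)]; print('bar rear bottom',np.round(B,4),np.mean(B,0).round(4))
print('pocket-tcp tool mm',(R.T@(np.mean(P,0)-s["tool_pos"])*1e3).round(1),'bar rear',(R.T@(np.mean(B,0)-s["tool_pos"])*1e3).round(1))
E
```

```text
[[ 0.5862 -0.2386  0.045 ]
 [ 0.5723 -0.3032  0.045 ]
 [ 0.5531 -0.2997  0.045 ]
 [ 0.5673 -0.2338  0.045 ]] [ 0.5698 -0.2688  0.045 ]
bar rear bottom [[ 0.5766 -0.2485  0.0695]
 [ 0.5664 -0.291   0.0695]] [ 0.5715 -0.2697  0.0695]
pocket-tcp tool mm [ -1.6  -1.3 109.3] bar rear [-1.1 -3.2 84.8]
```

```bash
python3 -m crank '{"dp":[[-0.01,-0.05,0],[0,0,0.3],[0,0,0.4],[0,0,0.3],[0,0,0],[0,0,0],[0,0,0]],"angular":[[0,0,0],[0,0,0],[0,0,0],[0,0,0],[0,0,0],[0,0,0],[0,0,0]]}' 1;  python3 calc.py .569 -.27 .09 -1.783;  python3 - <<'E'
from h import *
W=cam("wrist"); cv2.imwrite("pics/w27.png",cv2.resize(W["image"][160:320,150:360,::-1],None,fx=3.6,fy=3.6,interpolation=cv2.INTER_CUBIC))
T=cam("scene"); cv2.imwrite("pics/s27.png",cv2.resize(T["image"][200:350,60:260,::-1],(800,600)))
E
```

```text
clock: 28.88
tool_pos: [0.5696, -0.27, 0.1238]
tool_rot: [-0.628, 0.778, 0.0, -0.0]
wrist_force: [0.4, -0.3, -3.5]
gripper_width: 0.476
tcp [ 0.5696 -0.27    0.1238] t 28.88 w 0.476 F [ 0.4 -0.3 -3.5]
dp tool mm [ 0.1  0.5 33.8] shares of 30mm [0.   0.02 1.13]
rot deg [0.03 0.02 0.02] q [ 0.74  0.62 -0.47  1.7   0.34  0.91 -1.65]
```

View pics/w27.png

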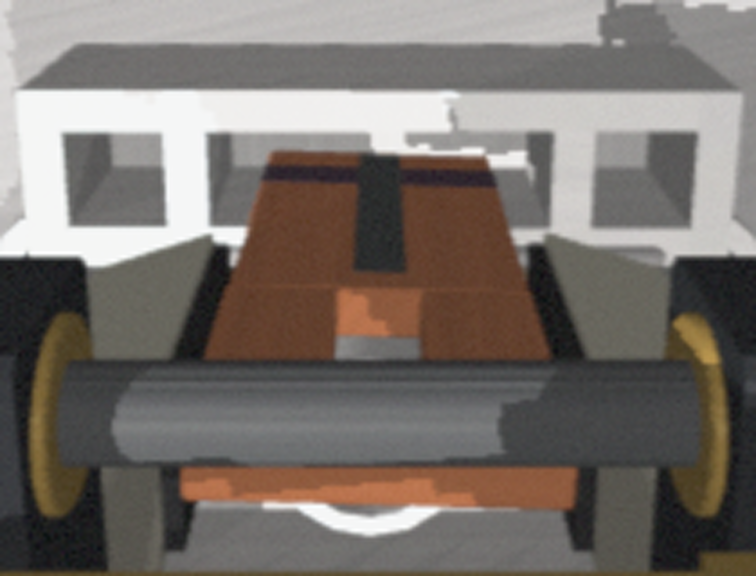

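View pics/s27.png

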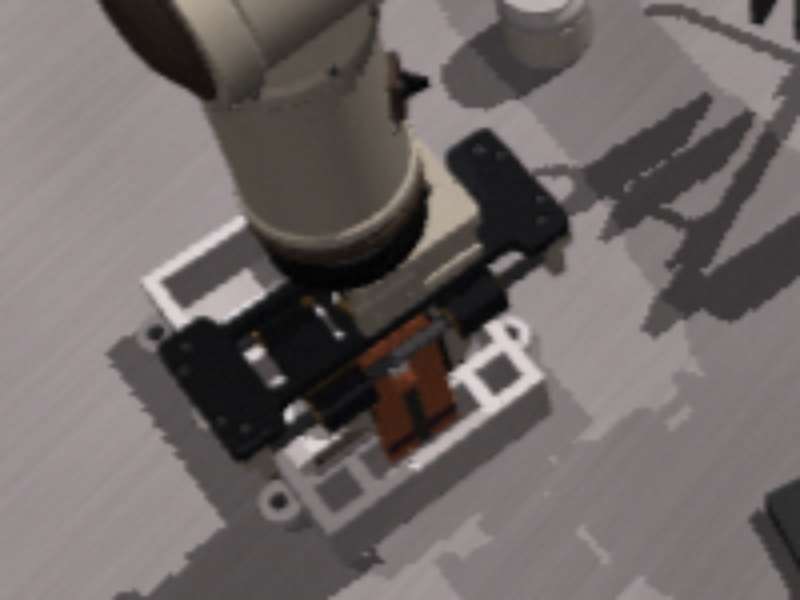

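```bash
python3 -m crank '{"dp":[[0,0,0.25],[0,0,0.35],[0,0,0.3],[0,0,0.07],[0,0,0],[0,0,0],[0,0,0]],"angular":[[0,0,0],[0,0,0],[0,0,0],[0,0,0],[0,0,0],[0,0,0],[0,0,0]]}' 1;  python3 calc.py .569 -.27 .09 -1.783
```

```text
clock: 29.57
tool_pos: [0.5699, -0.2701, 0.0953]
tool_rot: [-0.628, 0.778, -0.0, 0.0]
wrist_force: [0.6, -0.3, -4.2]
gripper_width: 0.477
tcp [ 0.5699 -0.2701  0.0953] t 29.57 w 0.477 F [ 0.6 -0.3 -4.2]
dp tool mm [0.1 1.  5.3] shares of 30mm [0.   0.03 0.18]
rot deg [-0.03  0.    0.02] q [ 0.73  0.66 -0.45  1.71  0.36  0.86 -1.66]
```

```bash
python3 -m crank '{"dp":[[0,0,0.07],[0,0,0.03],[0,0,0],[0,0,0]],"angular":[[0,0,0],[0,0,0],[0,0,0],[0,0,0]]}' 1; python3 -m crank '{"dp":[[0,0,0.04],[0,0,0],[0,0,0]],"angular":[[0,0,0],[0,0,0],[0,0,0]]}' 1; python3 -m crank '{"dp":[[0,0,0.03],[0,0,0],[0,0,0]],"angular":[[0,0,0],[0,0,0],[0,0,0]]}' 1
```

```text
clock: 29.9
tool_pos: [0.5696, -0.2702, 0.0922]
tool_rot: [-0.628, 0.778, -0.0, 0.0]
wrist_force: [-0.2, 0.7, -3.6]
gripper_width: 0.477
clock: 30.15
tool_pos: [0.5695, -0.2701, 0.0908]
tool_rot: [-0.628, 0.778, 0.0, -0.0]
wrist_force: [-0.6, 0.1, -3.8]
gripper_width: 0.477
clock: 30.4
tool_pos: [0.5699, -0.2702, 0.0903]
tool_rot: [-0.628, 0.778, -0.0, 0.0]
wrist_force: [-0.4, 0.0, -2.3]
gripper_width: 0.475
```

```bash
python3 -m crank '{"dp":[[0,0,0.02],[0,0,0],[0,0,0]],"angular":[[0,0,0],[0,0,0],[0,0,0]]}' 1; python3 - <<'E'
from h import *
W=cam("wrist"); cv2.imwrite("pics/w28.png",cv2.resize(W["image"][160:320,150:360,::-1],None,fx=3.6,fy=3.6,interpolation=cv2.INTER_CUBIC))
E
```

```text
clock: 30.65
tool_pos: [0.57, -0.2702, 0.0902]
tool_rot: [-0.628, 0.778, -0.0, 0.0]
wrist_force: [-2.1, 0.9, 5.8]
gripper_width: 0.477
```

View pics/w28.png

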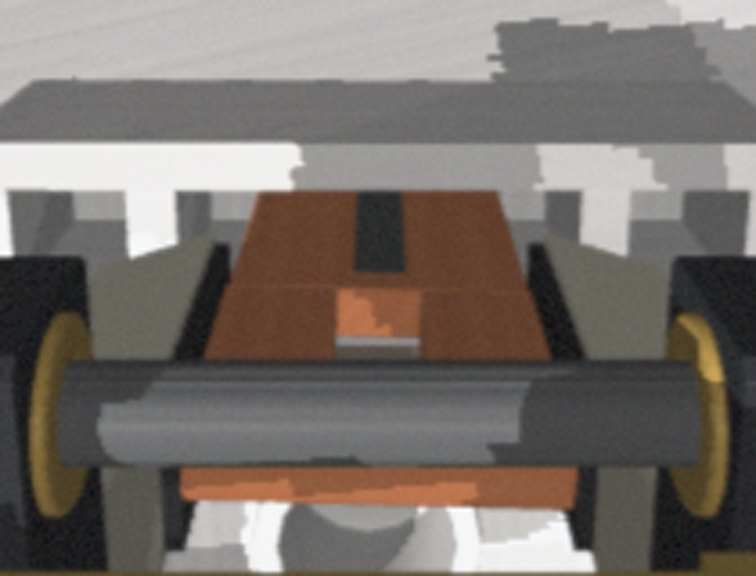

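```bash
python3 -m crank '{"dp":[[0,0,0],[0,0,0],[0,0,0],[0,0,0],[0,0,0],[0,0,0]],"angular":[[0,0,0],[0,0,0],[0,0,0],[0,0,0],[0,0,0],[0,0,0]]}' 0; python3 -m crank '{"dp":[[0,0,-0.2],[0,0,-0.4],[0,0,-0.8],[0,0,-0.9],[0,0,-0.9],[0,0,-0.9],[0,0,-0.3],[0,0,0]],"angular":[[0,0,0],[0,0,0],[0,0,0],[0,0,0],[0,0,0],[0,0,0],[0,0,0],[0,0,0]]}' 0; python3 - <<'E'
from h import *
W=cam("wrist"); cv2.imwrite("pics/w29.png",cv2.resize(W["image"][:,:,::-1],(800,600)))
T=cam("scene"); cv2.imwrite("pics/s29.png",cv2.resize(T["image"][:,:,::-1],(800,600)))
E
```

```text
clock: 31.2
tool_pos: [0.5696, -0.2701, 0.0892]
tool_rot: [-0.628, 0.778, 0.0, 0.0]
wrist_force: [-0.8, 0.4, 0.4]
gripper_width: 0.862
clock: 31.87
tool_pos: [0.5718, -0.2708, 0.2258]
tool_rot: [-0.628, 0.778, -0.003, 0.001]
wrist_force: [0.6, 0.0, 0.4]
gripper_width: 1.001
```

View pics/w29.png

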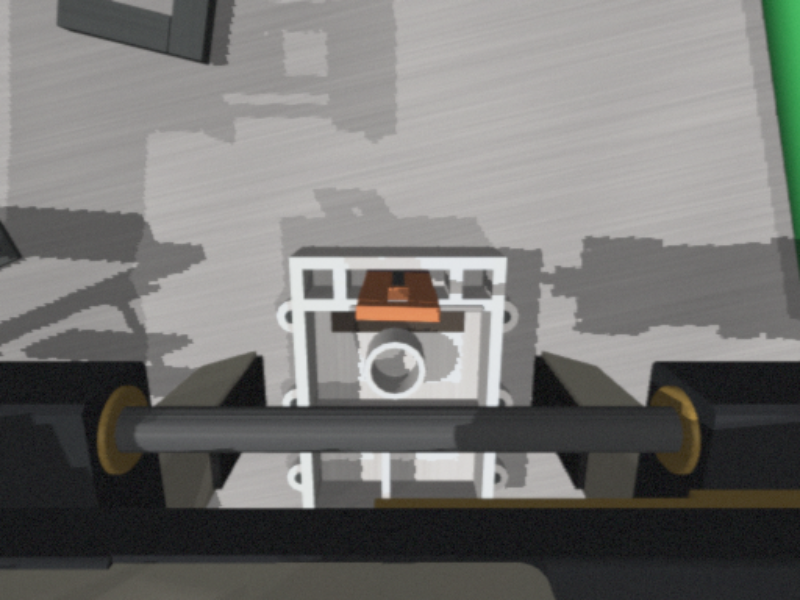

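View pics/s29.png

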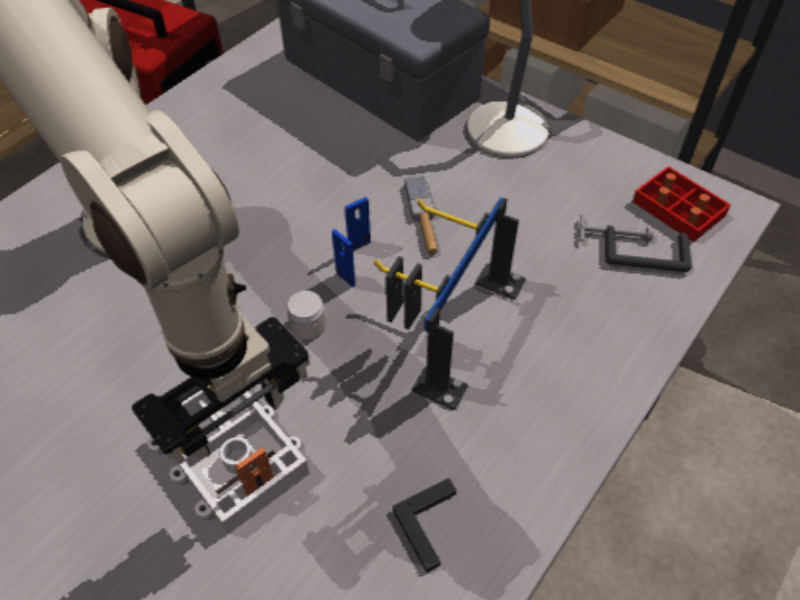

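```bash
python3 -m crank '{"dp":[[0,0,0],[0,0,0],[0,0,0],[0,0,0]],"angular":[[0,0,0],[0,0,0],[0,0,0],[0,0,0]]}' 0; python3 - <<'E'
from h import *
T=cam("scene"); cv2.imwrite("pics/s30.png",cv2.resize(T["image"][240:350,100:220,::-1],None,fx=5,fy=5))
print(arm.sign_off())
E
```

```text
clock: 32.3
tool_pos: [0.5691, -0.2699, 0.2202]
tool_rot: [-0.628, 0.778, 0.001, -0.0]
wrist_force: [-0.1, 0.4, 0.1]
gripper_width: 0.997
the job is handed in; nothing more can be done
None
```

View pics/s30.png

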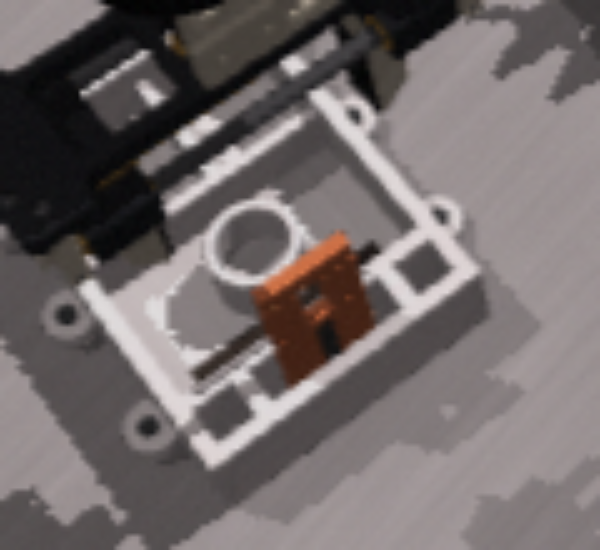

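I moved the two dark steel bars, front one first, onto the spare hook. I then took the copper bar off the crowded hook, stood it in the casting's narrow end pocket, and handed the job in at about 32 s.

- **Spare hook:** I located it by camera rather than by touch. Its swing came out at only about 0.01 rad, and each bar was lined up on the wire's tip in the wrist view before threading.
- **Forces:** Sampled wrist forces never passed about 6 N, at the end of each set-down. I read them between moves rather than continuously, so a brief peak could have gone unseen.
- **Last checks:**
  - Both steel bars hang on the spare hook, and the crowded hook is empty.
  - The copper bar stands in the pocket. It met the floor at tool height 0.090 m, as predicted for its foot 5 mm above the bench.
  - The brush, tin, square and the blue look-alikes look unmoved, and the open gripper is clear of everything.
- **Disagreements:** The top and wrist cameras differed by 2 to 3 mm on the pocket position. I used the wrist view. The arm also took about half a second to settle after long sideways moves, so I corrected the alignment again before threading or gripping each time.

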